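# Roll down the cap strip on a sloping sample rack

## Robot

A 6-joint arm with a two-finger parallel gripper is mounted at the origin on a cart in front of the work surface, level with it; the furniture and walls round the work are solid. World frame = base frame: x ahead of the robot, y to its left, z up, the work surface at z = 0. Lengths are in mm, angles in degrees, forces in N, time in s.
With the tool pointing down it reaches from about 300 to 850 mm from the base axis. Payload 5.4 kg.
Tool frame: the origin (TCP) lies on the mounting face of the last link; the fingertips stand 173 mm ahead of it and the grasp point (between the pads) lies 155 mm ahead of it; x points along the fingers, y is the direction in which the jaws open and shut, and the axes are right-handed (so a half turn about x gives the same grasp; the last joint's range is limited). The gripper opens to 85 mm and grips with 20 to 120 N. Pads are 22 mm wide; open, the fingers measure 114 mm over their backs; the gripper's body (76 mm by 85 mm) begins 54 mm behind the grasp point. The pads swing forward as they close: fully open they stand 13 mm farther back than shut.
Start: joints at [-79.991, 9.076, 91.501, -0, 79.423, -12.038], TCP at [215.816, -532.946, 404.699] pointing down, gripper open.
Joint ranges: [-166.64, 166.64], [-54.1, 131.32], [10.49, 154.53], [-73.88, 253.88], [9.74, 151.15], [-171.62, 171.62]. Speed limits (degrees/s): [147.25, 147.25, 180, 180, 180, 180].

## Interface

Orientations are given as a 3x3 rotation matrix whose columns are the frame's x, y, z axes.
In Python, from workcell import r, optics gives the robot as it stands. The module is installed in compiled form; this text tells all that it offers.
- The arm moves only by the tool servo_tool, never from a script. Its argument "commands" is one flat list of numbers, 4 for each row, row after row: the shift along the tool's x, y, z in m, then the turn about the tool's x in degrees. A call has 1 to 12 rows; each row shifts and turns the pose as measured when the row begins, along the tool's axes as they then stand; what a row does not reach is not made up. A row lasts 1/8 s, in which the tool goes at most 62.5 mm and 10.7 degrees, less where a joint would pass 70% of its speed; a pose out of reach is approached as far as the arm can. A call is refused whole if a number of a shift passes 0.0625 or a number of a turn 10.7, either way. A call with a gripper value outside its range is refused whole. "hand" is the closure in counts, from 0 (fully open) to 255 (shut), set as the call begins (left out, the last holds). The fingers move at their own pace and stop on an object; "grip_force" is the grip in N (left out, the last holds). Time passes only in rows, so rows that do not move let the fingers close. It gives the time, the measured TCP pose, the force and the opening at its end, in the units of the state.
- r.sense(): the state, without advancing time (a new reading comes with each control period).
- optics.grab_frame(name): name is "side" or "top"; returns the picture (420x560x3 uint8, red, green, blue); there is no depth.
- optics.camera_model(name): a dict with "intrinsics" (3x3 intrinsics, pixels), "extrinsics" (4x4, takes a point from world to camera coordinates). Camera axes: x right, y up, looking along -z (the intrinsics and any distortion apply to the point x, -y, -z); pixel columns grow to the right and rows downward; lengths in mm; the calibration is good to about 2 mm. A picture is of the moment at which its call begins. camera_model takes no time and is no camera call.
- r.close_job(): hands the job in, once; it reports no verdict.
The state is a dict: "t": time; "joint_pos": joint angles; "qvel": joint speeds; "effort": joint torques, N m; "tool_pos": TCP position; "tool_rot": TCP orientation; "force": force on the tool from outside, world axes, zero at the start; "moment": the same for the moment, N m; "finger_gap": opening from 0.0 (shut) to 1.0 (fully open).
Only numpy, scipy, OpenCV 4.12 (cv2) and the standard library are available. Lean on these libraries where they do the work, as an engineer would, in place of code of your own. Each camera call takes 0.05 s, during which the arm holds its last target.

## Task

Take the marker pen off the sloping sample rack and lay it on the bench. Then take the hand roller and, holding it square to the slope, roll it along the raised cap strip on the rack's front edge, nearest you, firmly but not so hard that the tubes crack, until all eight caps are fully home. Hang the roller upright in its holder again; press the caps only with the roller and leave everything else where it is.

Things in the scene. Friction and masses are not known exactly. Their poses are not given: they have to be found in the camera images.
- sample_rack: grey sample rack, 85 x 127 x 36 mm, fixed on a metal stand sloping 0.5 rad down towards the robot, lip 52 mm in front of its middle. Origin: middle of its underside; x up the slope (away from the robot), y left along the strip, z square out of the slope. Rows of 8 white caps 11.6 mm wide; the 5 rear rows (13 mm apart) are home, tops 43.5 mm above the origin. Tubes crack under more than 40 N
- strip_mid (a point): under the middle of the loose strip (the front, lowest row), level with the rear rows' tops. The front row's tubes stand higher by an unknown 0 to 12 mm: its caps, when home, end that far above this point, now 2 to 4 mm more; feel for them. Caps 1 (right) to 8 (left), 14 mm apart, 49 mm to either side. Each slides in 4 mm against 7 N of friction and stays; 14 to 22 N seats them as the wheel rolls
- cap_roller: hand roller, 0.19 kg, hanging upright in its holder. Origin: lowest point of the wheel; z up the grip, x along the axle, so it rolls along y. Dark wheel 31 mm across, 17 mm wide, turns freely; housing 25 (x) x 34 (y) mm; collar 46 x 54 x 4 mm, underside 39 mm above the origin; white grip 20 (x) x 24 (y) mm, 43 to 103 mm above the origin
- roller_grip (a point): centre of the roller's grip, 74 mm above the wheel's lowest point; axes as the roller's
- roller_wheel (a joint): turn of the roller's wheel about its axle, rad, 0 at the start; rolling the length of the strip turns it about 6 rad
- holder_mouth (a point): middle of the open slot, at its rim 46 mm above the bench, of the grey holder fixed on the bench (frame on four posts, foot 86 x 96 mm). Slot 33 (x) x 42 (y) mm; the roller's housing hangs in it with 4 mm of play each way and the collar lies on the rim, the roller's origin then 39 mm below this point. Axes as the hanging roller's
- marker_pen: marker pen, 137 mm long (its y), 13 mm thick, 12 g, origin in the middle of its underside. Lies along the strip on the first home row behind it, tilted with the slope, in the roller's way. Its left end sticks out 40 to 50 mm beyond the rack's left side, where both its sides are free to grasp. The bench in front of the stand, to the left, is free to lay it on
- pen_mid (a point): centre of the pen
- cap_1 (a joint): how far cap 1 of the strip (1 at the right, 8 at the left) is pushed in, m: 0 stands 4 mm proud, 0.004 fully home
- cap_2 (a joint): how far cap 2 of the strip (1 at the right, 8 at the left) is pushed in, m: 0 stands 4 mm proud, 0.004 fully home
- cap_3 (a joint): how far cap 3 of the strip (1 at the right, 8 at the left) is pushed in, m: 0 stands 4 mm proud, 0.004 fully home
- cap_4 (a joint): how far cap 4 of the strip (1 at the right, 8 at the left) is pushed in, m: 0 stands 4 mm proud, 0.004 fully home
- cap_5 (a joint): how far cap 5 of the strip (1 at the right, 8 at the left) is pushed in, m: 0 stands 4 mm proud, 0.004 fully home
- cap_6 (a joint): how far cap 6 of the strip (1 at the right, 8 at the left) is pushed in, m: 0 stands 4 mm proud, 0.004 fully home
- cap_7 (a joint): how far cap 7 of the strip (1 at the right, 8 at the left) is pushed in, m: 0 stands 4 mm proud, 0.004 fully home
- cap_8 (a joint): how far cap 8 of the strip (1 at the right, 8 at the left) is pushed in, m: 0 stands 4 mm proud, 0.004 fully home
- tube_rack: blue rack of small capped tubes, 62 x 105 x 42 mm; a bystander, origin at the middle of its underside
- petri_low: clear lidded dish, 92 mm across, 15 mm high; a bystander, origin at the middle of its underside
- dropper: small dropper bottle, 30 mm across, 60 mm high; a bystander, origin at the middle of its underside
- small_bottle: reagent bottle, 50 mm across, 100 mm high; a bystander, origin at the middle of its underside
- small_carton: carton, 59 x 120 x 56 mm; a bystander, origin at the middle of its underside
- amber_bottle: amber bottle, 44 mm across, 85 mm high; a bystander, origin at the middle of its underside
- tweezers: steel tweezers lying flat, 15 x 122 x 4 mm; a bystander, origin at the middle of its underside

How it is judged:
By the outcome, as a careful person would: the job done as asked, in the order asked, and still so for the second after the job is handed in, with the robot touching nothing.
It also fails if it takes over 67 s, if anything falls off the work surface, if the arm or the gripper's body presses on something with over 40 N, if the wrist force passes 120 N, or if a joint passes its speed limit or range.

## Working session

There is one attempt and no reset: what is moved stays moved. The work goes in short steps, Python scripts to look and compute and a tool call to move; the robot and the scene stay as the last step left them, time stands still between calls to the robot, and variables do not carry over. Pictures are saved under pics/ and viewed, and the job is handed in when it is done.

Besides the shell and the picture viewer there is one more tool, called in YAML: its name, and indented under it one key for each argument. servo_tool: Moves the arm, as the interface text tells. Its arguments: {"type":"object","properties":{"commands":{"type":"array"},"hand":{"type":"number"},"grip_force":{"type":"number"}},"required":["commands"]}

```bash
mkdir -p pics; ls; python3 - <<'E'
from workcell import r, optics
import cv2, numpy as np
np.set_printoptions(precision=4,suppress=True)
print(r.sense())
for n in ("side","top"):
    m=optics.camera_model(n); print(n,m)
    im=optics.grab_frame(n)
    cv2.imwrite(f"pics/{n}0.png",im[:,:,::-1])
E
```

```text
pics
{'t': 0.0, 'joint_pos': array([-79.9893,   9.1142,  91.5737,  -0.0003,  79.4245, -12.0384]), 'qvel': array([-0.0127, -0.0422,  0.0165, -0.0145, -0.1102,  0.0373]), 'effort': array([  0.0016, -39.5994, -33.143 ,  -0.    ,   0.0084,   0.    ]), 'tool_pos': array([ 215.7792, -532.6671,  403.6877]), 'tool_rot': array([[-0.0003,  0.3754, -0.9269],
       [ 0.0019, -0.9269, -0.3754],
       [-1.    , -0.0019, -0.0004]]), 'force': array([ 0.8057,  0.3544, -0.3795]), 'moment': array([ 0.0291,  0.0183, -0.0012]), 'finger_gap': 0.9978100256547587}
side {'intrinsics': array([[423.1746,   0.    , 280.3815],
       [  0.    , 423.1746, 208.2928],
       [  0.    ,   0.    ,   1.    ]]), 'extrinsics': array([[    0.9733,    -0.229 ,    -0.0139,  -533.6936],
       [    0.134 ,     0.5183,     0.8446,  -146.6417],
       [   -0.1862,    -0.824 ,     0.5352, -1225.0705],
       [    0.    ,     0.    ,     0.    ,     1.    ]])}
top {'intrinsics': array([[390.0254,   0.    , 277.7211],
       [  0.    , 390.0254, 214.0684],
       [  0.    ,   0.    ,   1.    ]]), 'extrinsics': array([[   -0.0259,    -0.9996,     0.0088,    27.6005],
       [    0.9978,    -0.0253,     0.0611,  -532.2076],
       [   -0.0609,     0.0104,     0.9981, -1252.6362],
       [    0.    ,     0.    ,     0.    ,     1.    ]])}
```

View pics/side0.png

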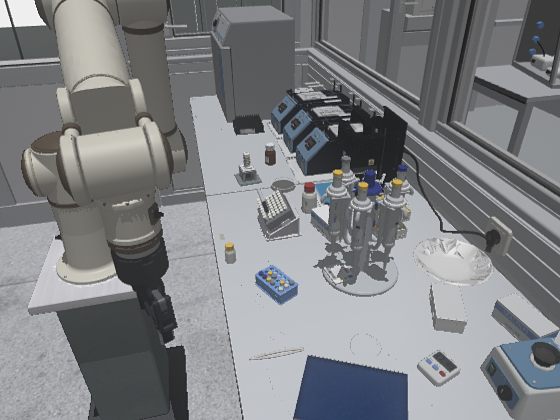

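View pics/top0.png

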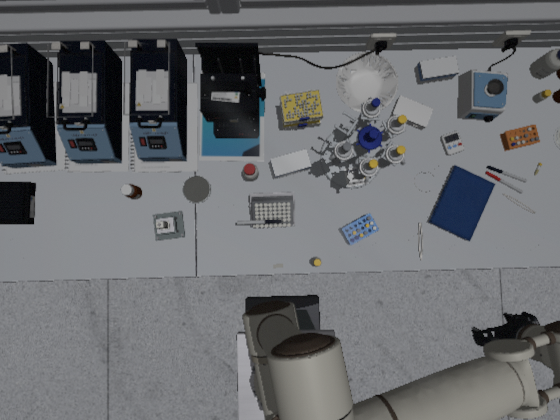

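```bash
python3 - <<'E'
import cv2
t=cv2.imread("pics/top0.png"); s=cv2.imread("pics/side0.png")
def crop(im,x0,y0,x1,y1,k,n): cv2.imwrite(n,cv2.resize(im[y0:y1,x0:x1],None,fx=k,fy=k,interpolation=cv2.INTER_CUBIC))
crop(t,225,185,305,235,10,"pics/t_rack.png")
crop(t,140,200,200,245,12,"pics/t_hold.png")
crop(s,245,175,325,245,8,"pics/s_rack.png")
crop(s,225,140,285,190,12,"pics/s_hold.png")
E
```

```text
(no output)
```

View pics/t_rack.png

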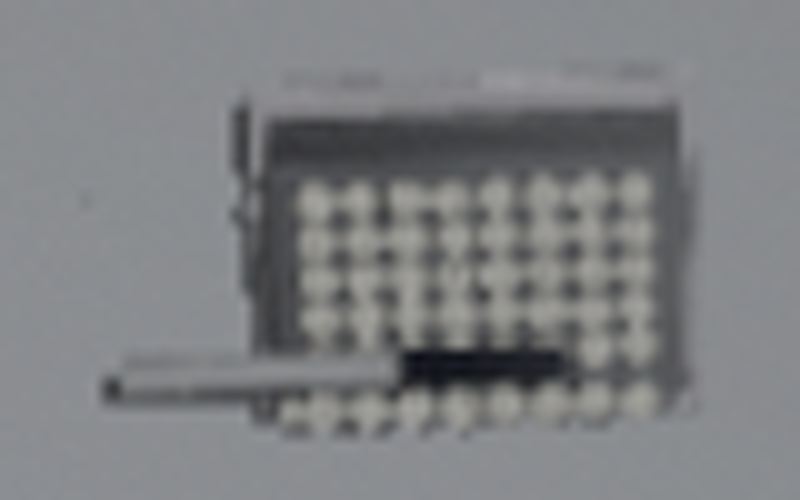

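View pics/t_hold.png

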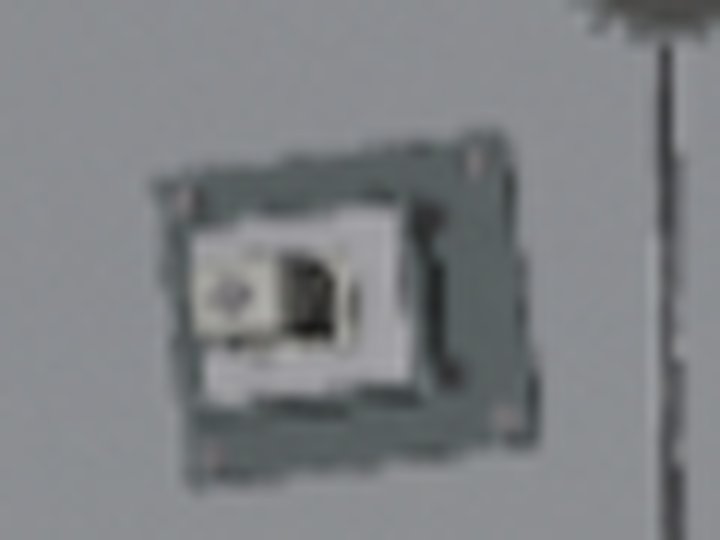

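View pics/s_rack.png

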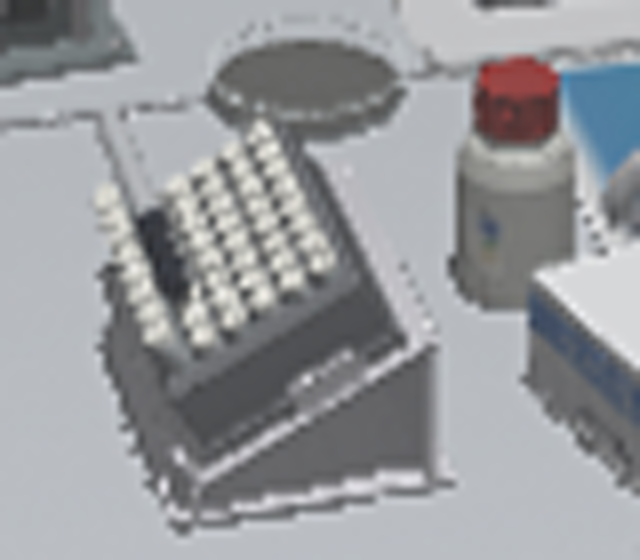

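View pics/s_hold.png

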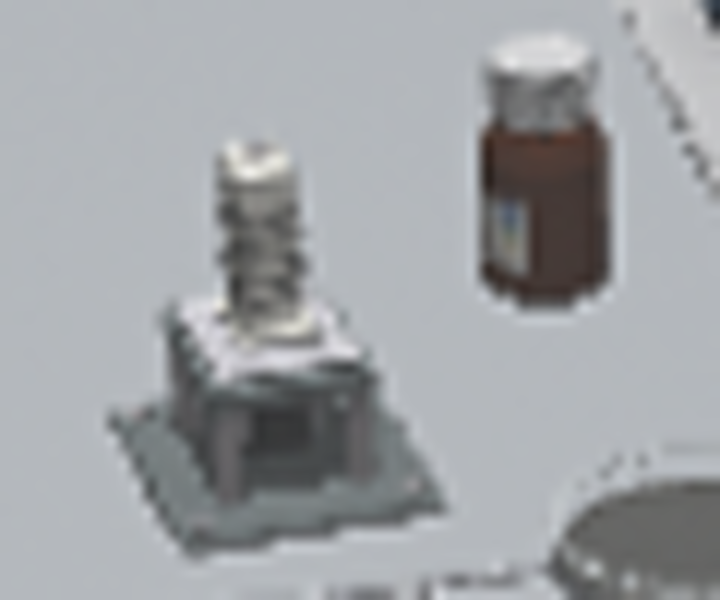

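```bash
cat > h.py <<'E'
import numpy as np, cv2
from scipy.optimize import least_squares
np.set_printoptions(precision=3,suppress=True)
from workcell import r, optics
CM={n:optics.camera_model(n) for n in("side","top")}
def proj(n,P):
    P=np.atleast_2d(P); m=CM[n]; c=P@m["extrinsics"][:3,:3].T+m["extrinsics"][:3,3]
    c=c*[1,-1,-1]; q=c@m["intrinsics"].T; return q[:,:2]/q[:,2:]
def px(crop,k,x0,y0): return (np.array(crop,float)+.5)/k-.5+[x0,y0]
def Rz(a): c,s=np.cos(a),np.sin(a); return np.array([[c,-s,0],[s,c,0],[0,0,1]])
def Ry(a): c,s=np.cos(a),np.sin(a); return np.array([[c,0,s],[0,1,0],[-s,0,c]])
def Rrack(yaw): return Rz(yaw)@Ry(-.5)
def tri(pt,ps,z=None):
    f=lambda P: np.r_[proj("top",P)[0]-pt, proj("side",P)[0]-ps]
    s=least_squares(f,[550,0,50]); return s.x, s.fun
def st():
    s=r.sense(); return s
E
cat > fit.py <<'E'
from h import *
def c(row,cap): # rack frame, row 0=front strip
    return row,cap
T={(5,8):(314,200),(5,1):(636,190),(4,8):(318,242),(4,1):(637,235),(3,8):(319,282),(3,1):(638,274),(2,8):(320,322),(2,1):(638,312),(1,1):(637,348),(1,2):(594,350),(0,1):(640,402),(0,8):(325,410)}
S={(5,8):(262,130),(5,1):(325,262),(4,1):(293,280),(3,1):(262,302),(2,1):(230,320),(1,1):(198,336),(0,1):(155,335),(0,8):(105,192)}
def pts(p):
    o=p[:3]; R=Rrack(p[3]); x1=p[4]; gap=p[5]; h0=p[6]
    def P(k):
        row,cap=k; x= x1-gap if row==0 else x1+13*(row-1)
        z=h0 if row==0 else 0
        return o+R@np.array([x,(cap-4.5)*14,43.5+z])
    return P
def f(p):
    P=pts(p); e=[]
    for k,v in T.items(): e+=list(proj("top",P(k))[0]-px(v,10,225,185))
    for k,v in S.items(): e+=list(proj("side",P(k))[0]-px(v,8,245,175))
    e+=[(p[4]-(-26))/8, (p[5]-13)/3,(p[6]-9)/5]
    return np.array(e)
s=least_squares(f,[560,40,60,0,-20,13,8]); print(s.x, np.degrees(s.x[3])); print(s.fun.reshape(-1) )
np.save("rack.npy",s.x)
P=pts(s.x)
print("strip_mid-ish",s.x[:3]+Rrack(s.x[3])@[s.x[4]-s.x[5],0,43.5], "row0 tops", s.x[:3]+Rrack(s.x[3])@[s.x[4]-s.x[5],0,43.5+s.x[6]])
# overlay
for n,(x0,y0,x1,y1,k) in {"top":(225,185,305,235,10),"side":(245,175,325,245,8)}.items():
    im=cv2.imread(f"pics/{n}0.png")[y0:y1,x0:x1]; im=cv2.resize(im,None,fx=k,fy=k,interpolation=cv2.INTER_CUBIC)
    for row in range(6):
        for cap in range(1,9):
            q=(proj(n,P((row,cap)))[0]-[x0,y0]+.5)*k; cv2.circle(im,(int(q[0]),int(q[1])),4,(0,0,255),1)
    R=Rrack(s.x[3])
    for z in(0,36):
        q=[(proj(n,s.x[:3]+R@[a,b,z])[0]-[x0,y0]+.5)*k for a,b in((-42.5,-63.5),(42.5,-63.5),(42.5,63.5),(-42.5,63.5))]
        cv2.polylines(im,[np.int32(q)],True,(0,255,0),1)
    cv2.imwrite(f"pics/fit_{n}.png",im)
E
python3 fit.py
```

```text
[555.759  30.969  48.964   0.003 -26.     12.848  12.165] 0.16424667122100953
[ 0.111  0.241  0.107  0.344 -0.099 -0.066  0.047 -0.263 -0.011 -0.21
 -0.013 -0.306  0.075 -0.389  0.026 -0.284  0.166 -0.097 -0.046 -0.169
  0.087 -0.032 -0.165  0.071 -0.298  0.561 -0.765  0.014 -0.461  0.048
 -0.275 -0.422  0.043 -0.396  0.368 -0.124  0.085 -0.466  0.15   0.925
  0.    -0.051  0.633]
strip_mid-ish [500.812  30.812  68.514] row0 tops [494.98   30.795  79.19 ]
```

View pics/fit_top.png

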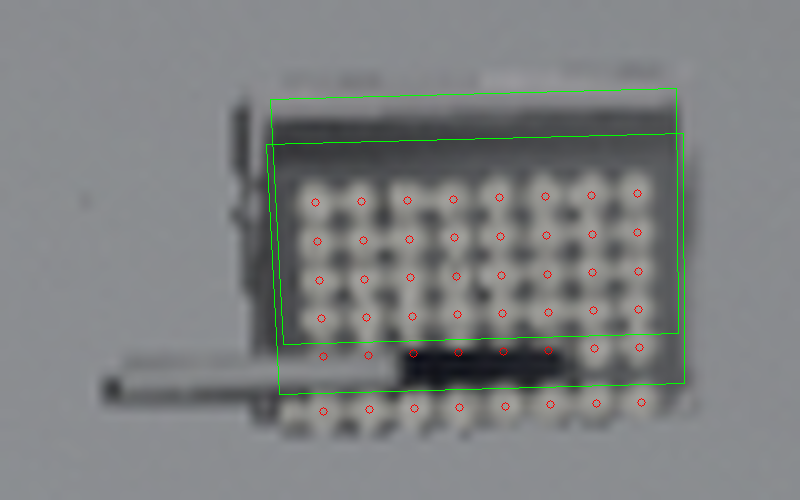

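View pics/fit_side.png

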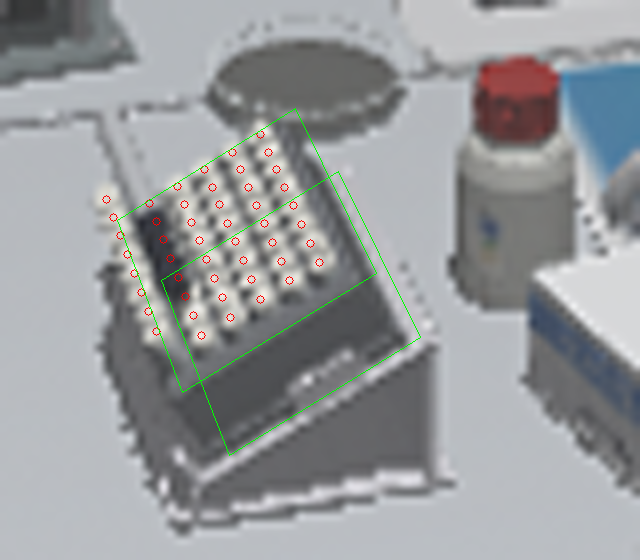

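```bash
cat > pen.py <<'E'
from h import *
p=np.load("rack.npy"); R=Rrack(p[3]); o=p[:3]+R@[p[4],0,43.5]  # row1 centre, cap top
# intersect pixel with plane z=6.5 over cap tops
def ray(n,uv,zr,guess=(0,0)):
    f=lambda a: proj(n,o+R@[a[0],a[1],zr])[0]-uv
    return least_squares(f,guess).x
for v in((103,387),(575,362),(200,378),(330,374),(480,366)):
    print(v,ray("top",px(v,10,225,185),6.5))
for v in((113,110),(150,215),(165,255)): print("side",v,ray("side",px(v,8,245,175),6.5))
def rw(a): return o+R@np.array(a)
print("row1 origin",o)
# holder
print("holder via bench: foot corners")
def pl(n,uv,z):
    f=lambda a: proj(n,[a[0],a[1],z])[0]-uv
    return least_squares(f,[500,200]).x
tc=[px(v,12,140,200) for v in((155,182),(505,130),(540,445),(192,488))]
sc=[px(v,12,225,140) for v in((110,420),(192,555),(445,508),(380,390))]
A=np.array([pl("top",v,0) for v in tc]); B=np.array([pl("side",v,0) for v in sc])
print(A,A.mean(0)); print(B,B.mean(0))
E
python3 pen.py
```

```text
(103, 387) [ -5.35  116.844]
(575, 362) [ -1.352 -29.022]
(200, 378) [-3.199 86.789]
(330, 374) [-3.091 46.674]
(480, 366) [-1.802  0.324]
side (113, 110) [  1.802 115.062]
side (150, 215) [ 0.107 30.966]
side (165, 255) [-0.164  0.739]
row1 origin [512.087  30.844  74.674]
holder via bench: foot corners
[[542.038 425.22 ]
 [553.896 329.491]
 [467.444 320.894]
 [458.184 415.689]] [505.391 372.824]
[[459.249 419.032]
 [471.568 323.036]
 [553.635 332.835]
 [548.418 417.377]] [508.217 373.07 ]
```

```bash
cat >> pen.py <<'E'
print("roller")
print("collar top", np.mean([pl("top",px(v,12,140,200),50) for v in((190,235),(405,205),(412,385),(205,405))],0))
print("grip top top", pl("top",px((236,292),12,140,200),110), "side", pl("side",px((259,160),12,225,140),110))
print("tri grip top",tri(px((236,292),12,140,200),px((259,160),12,225,140)))
print("tri collar/rim centre",tri(px((303,307),12,140,200),px((268,340),12,225,140)))
E
python3 pen.py|tail -5
```

```text
roller
collar top [504.676 371.141]
grip top top [506.559 371.072] side [506.369 367.855]
tri grip top (array([506.73 , 371.564, 108.282]), array([ 0.004, -0.032, -0.04 ,  0.003]))
tri collar/rim centre (array([505.472, 372.185,  46.06 ]), array([ 0.018, -0.17 , -0.203,  0.013]))
```

```bash
cat > plan.py <<'E'
from h import *
from scipy.spatial.transform import Rotation as RR
import sys
def plan(target,ang=None,n=None,s=None,turn=None,tip=None):
    """rows to bring TCP to target with tool y angle ang(deg, world) ; tool assumed near vertical (or turn given directly)"""
    s=s or r.sense(); p=s["tool_pos"].copy(); R=s["tool_rot"].copy()
    if turn is None:
        turn=0
        if ang is not None:
            a=np.degrees(np.arctan2(R[1,1],R[0,1])); turn=-((ang-a+180)%360-180)
    d=np.array(target,float)-p
    n=n or int(max(1,np.ceil(np.linalg.norm(d)/60),np.ceil(abs(turn)/10.5)))
    rows=[]
    for i in range(n):
        goal=np.array(s["tool_pos"])+d*(i+1)/n
        sh=R.T@(goal-p)/1000; sh=np.round(sh,4); t=round(turn/n,1)
        rows+= [*map(float,sh),float(t)]
        p=p+R@sh*1000; R=R@RR.from_rotvec([np.radians(t),0,0]).as_matrix()
    for k in range(0,len(rows),48): print("[" + ",".join(f"{v:g}" for v in rows[k:k+48])+"]")
def show():
    s=r.sense(); R=s["tool_rot"]
    print("t",round(s["t"],2),"pos",s["tool_pos"],"q",s["joint_pos"],"F",s["force"],"M",s["moment"],"gap",round(s["finger_gap"],3))
    print("toolx",R[:,0],"yang",round(float(np.degrees(np.arctan2(R[1,1],R[0,1]))),2),"grasp",s["tool_pos"]+155*R[:,0])
E
python3 -c "
from plan import *
plan([550,0,420],0)"
```

```text
[-0.0014,-0.0335,-0.0463,-6.2,-0.0014,-0.0283,-0.0497,-6.2,-0.0014,-0.0227,-0.0525,-6.2,-0.0014,-0.017,-0.0546,-6.2,-0.0014,-0.0109,-0.0561,-6.2,-0.0014,-0.0049,-0.057,-6.2,-0.0014,0.0014,-0.0571,-6.2,-0.0014,0.0075,-0.0567,-6.2,-0.0014,0.0136,-0.0555,-6.2,-0.0014,0.0195,-0.0538,-6.2,-0.0014,0.0252,-0.0513,-6.2]
```

servo_tool:
  commands: [-0.0014,-0.0335,-0.0463,-6.2,-0.0014,-0.0283,-0.0497,-6.2,-0.0014,-0.0227,-0.0525,-6.2,-0.0014,-0.017,-0.0546,-6.2,-0.0014,-0.0109,-0.0561,-6.2,-0.0014,-0.0049,-0.057,-6.2,-0.0014,0.0014,-0.0571,-6.2,-0.0014,0.0075,-0.0567,-6.2,-0.0014,0.0136,-0.0555,-6.2,-0.0014,0.0195,-0.0538,-6.2,-0.0014,0.0252,-0.0513,-6.2]

```text
t: 1.48
tool_pos: [548.3, 20.1, 417.2]
tool_rot: [[-0.002, 0.999, 0.036], [0.005, 0.036, -0.999], [-1.0, -0.002, -0.005]]
force: [0.8, -0.3, 0.7]
finger_gap: 0.998
```

```bash
python3 -c "
from plan import *
show()"
```

```text
t 1.48 pos [548.3    20.074 417.177] q [-10.592   4.717  94.84    0.273  80.621 -12.676] F [ 0.844 -0.277  0.724] M [-0.04  -0.044  0.037] gap 0.998
toolx [-0.002  0.005 -1.   ] yang 2.04 grasp [547.961  20.878 262.18 ]
```

servo_tool:
  commands: [-0.05,-0.001,-0.05,0,-0.06,0,-0.05,0,-0.06,0,0,0,-0.06,0,0,0]

```text
t: 1.98
tool_pos: [546.1, 109.8, 627.4]
tool_rot: [[-0.02, 0.999, 0.044], [0.007, 0.044, -0.999], [-1.0, -0.02, -0.008]]
force: [0.8, 0.1, 0.9]
finger_gap: 0.998
```

```bash
python3 -c "
from plan import *
show()"
```

```text
t 1.98 pos [546.149 109.795 627.391] q [ -1.155   4.599  71.667   0.396 104.91   -3.559] F [0.778 0.062 0.901] M [ 0.019 -0.045  0.037] gap 0.998
toolx [-0.02   0.007 -1.   ] yang 2.51 grasp [542.986 110.893 472.427]
```

servo_tool:
  commands: [-0.06,0,0,0,-0.06,0,0,0,-0.06,0,0,0,-0.06,0,0,0,-0.06,0,0,0,-0.06,0,0,0]

```text
t: 2.72
tool_pos: [510.5, 97.5, 908.6]
tool_rot: [[-0.001, 0.999, 0.044], [0.015, 0.044, -0.999], [-1.0, 0.0, -0.015]]
force: [0.0, 0.7, -0.3]
finger_gap: 0.997
```

```bash
python3 -c "
from plan import *
show()"
```

```text
t 2.73 pos [510.506  97.536 908.639] q [ -2.749  24.959  10.878   1.492 144.233  -4.061] F [ 0.003  0.7   -0.291] M [-0.031  0.018  0.044] gap 0.997
toolx [-0.001  0.015 -1.   ] yang 2.52 grasp [510.405  99.903 753.657]
```

servo_tool:
  commands: [0,0.06,0,0,0,0.06,0,0]

```text
t: 2.98
tool_pos: [579.2, 95.2, 861.5]
tool_rot: [[0.038, 0.998, 0.044], [0.021, 0.044, -0.999], [-0.999, 0.039, -0.02]]
force: [-0.5, 0.1, -0.2]
finger_gap: 1.001
```

```bash
python3 -c "
from plan import *
show()"
```

```text
t 2.98 pos [579.194  95.24  861.457] q [ -2.754  30.12   10.697   1.951 137.032  -3.823] F [-0.471  0.145 -0.239] M [-0.017 -0.005 -0.013] gap 1.001
toolx [ 0.038  0.021 -0.999] yang 2.5 grasp [585.13   98.555 706.606]
```

servo_tool:
  commands: [-0.06,0.02,0,0,-0.06,0.02,0,0]

```text
t: 3.22
tool_pos: [546.9, 82.2, 893.5]
tool_rot: [[0.081, 0.996, 0.045], [0.032, 0.042, -0.999], [-0.996, 0.082, -0.029]]
force: [-0.6, 0.9, 1.4]
finger_gap: 0.995
```

```bash
python3 -c "
from plan import *
show()"
```

```text
t 3.23 pos [546.899  82.232 893.468] q [ -4.508  26.959  10.484   3.284 138.017  -4.464] F [-0.553  0.925  1.363] M [-0.012  0.064  0.006] gap 0.995
toolx [ 0.081  0.032 -0.996] yang 2.42 grasp [559.462  87.199 739.058]
```

servo_tool:
  commands: [-0.02,0.05,-0.03,0,-0.02,0.05,-0.03,0,-0.02,0.05,-0.03,0,-0.02,0.05,-0.03,0]

```text
t: 3.72
tool_pos: [586.4, 173.5, 863.9]
tool_rot: [[0.211, 0.977, 0.045], [0.061, 0.033, -0.998], [-0.976, 0.213, -0.052]]
force: [-0.5, -0.0, -1.0]
finger_gap: 1.003
```

```bash
python3 -c "
from plan import *
show()"
```

```text
t 3.73 pos [586.363 173.531 863.947] q [  4.631  30.319  10.485   3.104 126.743   4.512] F [-0.458 -0.001 -0.998] M [-0.053  0.129 -0.022] gap 1.003
toolx [ 0.211  0.061 -0.976] yang 1.92 grasp [618.997 182.921 712.712]
```

```bash
python3 -c "
from plan import *
plan([330,120,480])"
```

```text
[0.0397,-0.0417,0.0077,0,0.0396,-0.0417,0.0078,0,0.0397,-0.0418,0.0077,0,0.0397,-0.0417,0.0078,0,0.0397,-0.0417,0.0077,0,0.0396,-0.0417,0.0078,0,0.0397,-0.0418,0.0077,0,0.0397,-0.0417,0.0078,0]
```

servo_tool:
  commands: [0.04,-0.042,0.008,0,0.04,-0.042,0.008,0,0.04,-0.042,0.008,0,0.04,-0.042,0.008,0,0.04,-0.042,0.008,0,0.04,-0.042,0.008,0,0.04,-0.042,0.008,0,0.04,-0.042,0.008,0]

```text
t: 4.72
tool_pos: [349.1, 122.3, 525.8]
tool_rot: [[0.253, 0.966, 0.048], [0.064, 0.033, -0.997], [-0.965, 0.255, -0.054]]
force: [0.7, -0.5, 0.8]
finger_gap: 1.001
```

```bash
python3 -c "
from plan import *
show()"
```

```text
t 4.72 pos [349.079 122.285 525.85 ] q [ -1.106 -32.453 113.924   3.977  83.953  -3.398] F [ 0.676 -0.517  0.837] M [-0.071  0.174 -0.038] gap 1.001
toolx [ 0.253  0.064 -0.965] yang 1.97 grasp [388.234 132.22  376.206]
```

servo_tool:
  commands: [0.01,-0.06,0,0,0.01,-0.06,0,0,0.01,-0.06,0,0]

```text
t: 5.1
tool_pos: [220.2, 146.6, 454.6]
tool_rot: [[0.215, 0.976, 0.038], [0.041, 0.03, -0.999], [-0.976, 0.217, -0.033]]
force: [-0.6, 1.5, 0.1]
finger_gap: 1.002
```

```bash
python3 -c "
from plan import *
show()"
```

```text
t 5.1 pos [220.157 146.645 454.561] q [  6.153 -54.043 132.308   1.     89.112   4.285] F [-0.554  1.51   0.138] M [-0.03   0.039  0.044] gap 1.002
toolx [ 0.215  0.041 -0.976] yang 1.75 grasp [253.541 152.965 303.331]
```

servo_tool:
  commands: [-0.02,-0.055,-0.01,0,-0.02,-0.055,0,0,-0.02,-0.055,0,0]

```text
t: 5.48
tool_pos: [89.0, 222.3, 492.9]
tool_rot: [[0.184, 0.983, 0.02], [-0.01, 0.022, -1.0], [-0.983, 0.183, 0.013]]
force: [-0.7, 0.9, 0.7]
finger_gap: 1.001
```

```bash
python3 -c "
from plan import *
show()"
```

```text
t 5.47 pos [ 89.045 222.267 492.861] q [ 42.821 -54.107 127.967  -7.66   98.632  39.954] F [-0.7    0.851  0.716] M [0.055 0.08  0.   ] gap 1.001
toolx [ 0.184 -0.01  -0.983] yang 1.29 grasp [117.505 220.791 340.503]
```

```bash
cat > kin.py <<'E'
from h import *
from scipy.spatial.transform import Rotation as RR
D=[([215.779,-532.667,403.688],[-79.9893,9.1142,91.5737,-.0003,79.4245,-12.0384]),
([548.3,20.074,417.177],[-10.592,4.717,94.84,.273,80.621,-12.676]),
([546.149,109.795,627.391],[-1.155,4.599,71.667,.396,104.91,-3.559]),
([510.506,97.536,908.639],[-2.749,24.959,10.878,1.492,144.233,-4.061]),
([579.194,95.24,861.457],[-2.754,30.12,10.697,1.951,137.032,-3.823]),
([546.899,82.232,893.468],[-4.508,26.959,10.484,3.284,138.017,-4.464]),
([586.363,173.531,863.947],[4.631,30.319,10.485,3.104,126.743,4.512]),
([349.079,122.285,525.85],[-1.106,-32.453,113.924,3.977,83.953,-3.398]),
([220.157,146.645,454.561],[6.153,-54.043,132.308,1,89.112,4.285]),
([89.045,222.267,492.861],[42.821,-54.107,127.967,-7.66,98.632,39.954])]
def fk(q,p):
    a,h,L1,L2,d,off,e=p; q=np.radians(q)
    Rz1=Rz(q[0]); 
    R=Rz1@Ry(q[1]); P=np.array([0,0,h])+Rz1@[a,off,0]+R@[0,0,L1]
    R=R@Ry(q[2]); P=P+R@[e,0,L2]
    R=R@Rz(q[3]); R=R@Ry(q[4]); P=P+R@[0,0,d]
    R=R@Rz(q[5])
    # tool x = R z ; tool y at q6
    T=np.stack([R[:,2],R[:,0],R[:,1]],1)
    return P,T
if __name__=="__main__":
    f=lambda p: np.concatenate([fk(q,p)[0]-x for x,q in D])
    s=least_squares(f,[0,300,350,350,120,120,0]); print(s.x); print(s.fun.reshape(-1,3))
    np.save("kin.npy",s.x); x,q=D[-1]; print(fk(q,s.x)[1])
E
python3 kin.py
```

```text
[  0.002 298.109 385.702 519.098 132.013 119.899  47.798]
[[-0.001 -0.001  0.001]
 [ 0.     0.002 -0.002]
 [-0.003 -0.001  0.007]
 [ 0.005 -0.001 -0.005]
 [-0.001  0.003  0.001]
 [-0.002 -0.006  0.002]
 [-0.002  0.004  0.002]
 [-0.     0.003 -0.006]
 [ 0.001 -0.001 -0.   ]
 [ 0.002 -0.002  0.001]]
[[ 0.184 -0.983 -0.02 ]
 [-0.01  -0.022  1.   ]
 [-0.983 -0.183 -0.013]]
```

```bash
cat > sim.py <<'E'
from kin import *
K=np.load("kin.npy"); LO=np.array([-166.64,-54.1,10.485,-73.88,9.74,-171.62]); HI=np.array([166.64,131.32,154.53,253.88,151.15,171.62])
VM=np.array([147.25,147.25,180,180,180,180])*.7/8
def FK(q):
    P,T=fk(q,K); T=T*np.array([1,-1,-1]); return P,T
def ik(q,P,T,W):
    def f(x):
        p,t=FK(x); return np.r_[(p-P), W*RR.from_matrix(T@t.T).as_rotvec()]
    return least_squares(f,np.clip(q,LO+1e-6,HI-1e-6),bounds=(LO,HI)).x
def row(q,c,W=300):
    p,t=FK(q); P=p+t@np.array(c[:3])*1000; T=t@RR.from_rotvec([np.radians(c[3]),0,0]).as_matrix()
    n=ik(q,P,T,W); dq=n-q; k=np.max(np.abs(dq)/VM)
    return q+dq/max(k,1)
def tilt(q):
    t=FK(q)[1][:,0]; return np.degrees([np.arctan2(t[0],-t[2]),np.arctan2(t[1],-t[2])])
if __name__=="__main__":
    for W in(50,100,200,300,500,1000):
        q=np.array(D[5][1]); 
        for i in range(4): q=row(q,[-.02,.05,-.03,0],W)
        q2=np.array(D[8][1])
        for i in range(3): q2=row(q2,[-.02,-.055,-.01 if i==0 else 0,0],W)
        print(W,q,FK(q)[0],tilt(q),"|",q2,FK(q2)[0],tilt(q2))
    print(tilt(D[6][1]),tilt(D[9][1]))
E
python3 sim.py
```

```text
50 [ 1.478 25.486 10.485 10.994 75.017  2.928] [626.985 160.444 992.41 ] [69.174 30.869] | [ 41.751 -54.1   127.751 -16.422 124.339  34.357] [ 57.888 171.076 503.239] [ -5.103 -22.795]
100 [ 3.418 25.504 10.485 10.332 76.753  5.126] [620.214 180.238 988.343] [67.197 31.196] | [ 42.058 -54.1   127.52  -13.624 117.466  36.367] [ 66.501 184.324 500.116] [ -0.329 -16.646]
200 [  4.161  29.068  10.485   6.192 108.654   5.385] [612.469 178.298 893.298] [31.258  9.382] | [ 42.25  -54.1   127.649 -10.04  106.688  38.246] [ 80.662 205.465 495.288] [ 6.145 -7.465]
300 [  4.553  31.054  10.485   4.148 120.971   4.799] [606.307 176.776 859.67 ] [17.102  5.134] | [ 42.281 -54.1   127.893  -8.484 101.458  38.768] [ 87.481 215.808 493.063] [ 9.006 -3.092]
500 [  4.798  32.326  10.485   2.776 127.826   4.218] [602.864 175.986 842.194] [9.118 3.   ] | [ 42.292 -54.1   128.143  -7.376  97.599  39.022] [ 92.399 223.426 491.456] [11.04   0.126]
1000 [  4.905  32.895  10.485   2.134 130.683   3.901] [601.536 175.701 835.173] [5.758 2.128] | [ 42.293 -54.1   128.295  -6.814  95.608  39.111] [ 94.895 227.34  490.629] [12.069  1.787]
[12.177  3.553] [10.581 -0.555]
```

```bash
cat > search.py <<'E'
from sim import *
W=400
def start(P,b,q0):
    # tool at P pitched forward b deg, y-angle 0
    T=Ry(-np.radians(b))@np.array([[0,1,0],[0,0,-1],[-1,0,0.]])
    return ik(np.array(q0,float),np.array(P,float),T,400)
def greedy(q,n,ymax=1e9,zmin=350,seed=0,tgt=0):
    rng=np.random.default_rng(seed); out=[]
    for i in range(n):
        best=None
        for k in range(40):
            d=rng.normal(size=3); 
            if k<6: d=np.eye(3)[k//2]*(1 if k%2 else -1)
            d=d/np.abs(d).max()*.06
            x=row(q,[*d,0],W); p=FK(x)[0]
            if p[2]<zmin or np.hypot(p[0],p[1])<200: continue
            t=tilt(x); c=abs(t[0]-tgt)+.5*abs(t[1])+ .03*abs(x[0]-0)+.05*abs(x[3])
            if best is None or c<best[0]: best=(c,x,d)
        if best is None: break
        q=best[1]; out.append((best[2],FK(q)[0],q,tilt(q)))
    return out
if __name__=="__main__":
    for P in([330,120,600],[330,120,500],[400,120,700],[300,120,700]):
        q=start(P,28.6,[0,-30,110,0,80,0]); print(P,q,FK(q)[0],tilt(q))
        for o in greedy(q,14): print(o[0],o[1],o[2],o[3])
E
timeout 500 python3 search.py
```

```text
[330, 120, 600] [  0.022 -38.706 110.497  -0.011  79.609   0.021] [330. 120. 600.] [28.6  0. ]
[0.   0.06 0.  ] [382.679 120.    628.722] [  0.018 -29.489 101.958  -0.009  78.931   0.018] [28.6  0. ]
[0.   0.06 0.  ] [435.358 120.    657.443] [  0.016 -20.707  92.763  -0.008  79.344   0.015] [28.6 -0. ]
[0.   0.06 0.  ] [488.037 120.    686.165] [  0.014 -12.087  82.747  -0.007  80.74    0.013] [28.6 -0. ]
[0.   0.06 0.  ] [540.716 120.    714.886] [ 0.012 -3.33  71.618 -0.006 83.112  0.011] [28.6 -0. ]
[0.   0.06 0.  ] [593.395 120.    743.608] [ 0.011  5.981 58.816 -0.005 86.603  0.01 ] [28.6  0. ]
[0.   0.06 0.  ] [645.991 120.    772.293] [ 0.01  16.644 43.066 -0.005 91.69   0.009] [28.6 -0. ]
[ 0.058 -0.06   0.   ] [627.567 119.952 709.254] [ 0.005  9.576 58.816 -0.003 83.008  0.005] [28.6 -0. ]
[0.   0.06 0.  ] [679.225 119.952 737.52 ] [ 0.005 19.967 43.066 -0.002 88.367  0.004] [28.6 -0. ]
[0.06 0.   0.  ] [707.946 119.952 684.841] [ 0.005 21.92  46.69  -0.002 82.79   0.004] [28.6 -0. ]
[0.   0.06 0.  ] [747.892 119.953 707.742] [ 0.005 31.594 30.94  -0.002 88.865  0.004] [28
[... 4207 characters left out ...]
6 -0. ]
[0.   0.06 0.  ] [624.625 119.949 752.485] [ 0.005 11.504 51.585 -0.002 88.311  0.005] [28.6 -0. ]
[0.   0.06 0.  ] [670.175 119.95  778.129] [ 0.005 21.772 35.835 -0.002 93.793  0.004] [28.6 -0. ]
[0.06 0.   0.  ] [698.897 119.95  725.45 ] [ 0.005 22.782 40.86  -0.002 87.757  0.004] [28.6 -0. ]
[0.06 0.   0.  ] [727.618 119.95  672.771] [ 0.004 24.918 44.155 -0.002 82.327  0.004] [28.6 -0. ]
[0.06 0.   0.  ] [756.34  119.95  620.092] [ 0.004 27.991 45.991 -0.002 77.419  0.004] [28.6 -0. ]
[0.   0.06 0.  ] [795.493 119.95  642.221] [ 0.004 37.373 30.241 -0.002 83.786  0.004] [28.6 -0. ]
[0.06 0.   0.  ] [824.214 119.95  589.542] [ 0.004 40.955 30.922 -0.002 79.523  0.004] [28.6 -0. ]
```

```bash
cat > s2.py <<'E'
from sim import *
W=400
for fa in(70,80,90,100):
  for dirn in(0,20,-20,-40):
    q=np.array([0,-54,fa+54,0,180-28.6-fa,0.]); 
    p0=FK(q)[0]; o=[]
    for i in range(10):
        p,t=FK(q); d=np.array([-np.cos(np.radians(dirn)),0,np.sin(np.radians(dirn))]); d=Rz(np.radians(q[0]))@d
        d=d+[0,(120-p[1])/200,0]
        c=t.T@d; c=c/np.abs(c).max()*.06
        q=row(q,[*c,0],W); o.append(tilt(q)[0])
    print(fa,dirn,p0,FK(q)[0],q,np.array(o),tilt(q)[1])
E
python3 s2.py
```

```text
70 0 [255.296 119.899 541.541] [-104.81    24.04   700.109] [115.042 -54.1   104.887 -32.415 150.249  92.707] [26.975 25.371 23.962 23.026 22.664 22.752 23.204 23.832 24.492 25.341] -16.390285433332597
70 20 [255.296 119.899 541.541] [-83.45  -67.145 956.631] [ 74.    -42.245  56.457 -65.004 150.901  13.784] [27.062 25.634 24.824 24.71  24.915 25.116 25.156 25.017 25.07  25.051] -8.630286363014537
70 -20 [255.296 119.899 541.541] [-45.741 168.694 394.173] [ 82.452 -54.1   140.878 -25.731 113.908  81.121] [27.053 25.48  23.952 22.552 21.418 20.753 20.498 20.653 21.24  22.29 ] -25.738402898998157
70 -40 [255.296 119.899 541.541] [ 27.423 187.296 139.491] [ 62.693 -18.022 154.53  -30.928  59.304  87.159] [27.166 25.717 24.318 23.029 21.928 21.107 19.967 19.095 18.927 19.353] -22.631774906005237
80 0 [270.668 119.899 451.983] [-48.68  157.125 532.873] [ 82.512 -54.1   125.343 -28.925 126.751  73.432] [26.915 25.198 23.551 22.124 21.184 20.609 20.369 20.46  20.885 21.64 ] -24.408438400928343
80 20 [270.668 119.899 451.983] [-68.32  -29.044 825.697] [ 88.672 -54.1    85.268 -54.465 150.885
[... 1403 characters left out ...]
.196] [27.288 25.903 24.707 23.962 23.659 23.722 24.128 24.865 25.922 27.295] -24.328774329893914
100 20 [254.067 119.899 271.702] [-41.469 167.836 407.924] [ 82.913 -54.1   139.68  -28.996 114.91   80.485] [27.181 25.754 24.624 23.963 23.597 23.487 23.62  23.993 24.608 25.459] -26.48807062419002
100 -20 [254.067 119.899 271.702] [-85.072 136.328 265.049] [ 93.552 -52.903 154.53  -19.603 101.263  97.835] [27.025 25.361 23.742 22.252 21.037 20.378 20.171 20.388 21.026 22.118] -22.379027500949167
100 -40 [254.067 119.899 271.702] [-21.493 123.024  -6.559] [ 65.792  30.565 152.175 -73.88   23.146 145.065] [27.077 25.573 24.3   24.007 24.713 23.934 21.646 19.063 17.674 17.142] -17.86448676461285
```

```bash
cat >> plan.py <<'E'
def gplan(g,ang=None,n=None,turn=None):
    s=r.sense(); plan(np.array(g,float)-155*s["tool_rot"][:,0],ang,n,s,turn)
E
python3 -c "
from plan import *
gplan([507,123,170],0,10)"
```

```text
[0.024,0.0349,0.0103,0.1,0.024,0.035,0.0103,0.1,0.024,0.035,0.0102,0.1,0.024,0.035,0.0101,0.1,0.024,0.035,0.0101,0.1,0.024,0.035,0.01,0.1,0.024,0.035,0.01,0.1,0.024,0.0351,0.0099,0.1,0.024,0.0351,0.0098,0.1,0.024,0.0351,0.0098,0.1]
```

servo_tool:
  commands: [0.012,0.047,0.01,0.1,0.016,0.045,0.01,0.1,0.024,0.035,0.01,0.1,0.024,0.035,0.01,0.1,0.024,0.035,0.01,0.1,0.024,0.035,0.01,0.1,0.024,0.035,0.01,0.1,0.024,0.035,0.01,0.1,0.024,0.035,0.01,0.1,0.024,0.025,0.01,0.1]
  hand: 90
  grip_force: 20

```text
t: 6.72
tool_pos: [488.4, 162.0, 379.3]
tool_rot: [[0.241, 0.967, 0.081], [0.031, 0.076, -0.997], [-0.97, 0.243, -0.011]]
force: [0.2, -0.1, 1.4]
finger_gap: 0.646
```

```bash
python3 -c "
from plan import *
show();gplan([507,123,79.5],0,4)"
```

```text
t 6.72 pos [488.352 161.968 379.263] q [  4.709  -3.39  107.84    0.708  61.497  -0.135] F [ 0.171 -0.059  1.438] M [ 0.     0.152 -0.042] gap 0.646
toolx [ 0.241  0.031 -0.97 ] yang 4.5 grasp [525.726 166.735 228.911]
[0.0348,-0.0144,0.0109,1.1,0.0347,-0.0142,0.0113,1.1,0.0348,-0.014,0.0114,1.1,0.0348,-0.0138,0.0118,1.1]
```

```bash
python3 -c "
from plan import *
gplan([507,123,140],0,4)"
```

```text
[0.0201,-0.0108,0.0108,1.1,0.0201,-0.0105,0.0109,1.1,0.0201,-0.0103,0.0112,1.1,0.0201,-0.0102,0.0114,1.1]
```

servo_tool:
  commands: [0.02,-0.011,0.011,1.1,0.02,-0.011,0.011,1.1,0.02,-0.011,0.011,1.1,0.02,-0.01,0.011,1.1,0,0,0,0]

```text
t: 7.35
tool_pos: [473.1, 115.5, 300.3]
tool_rot: [[0.262, 0.965, 0.001], [0.031, -0.007, -0.999], [-0.965, 0.262, -0.032]]
force: [0.3, -0.7, -0.0]
finger_gap: 0.645
```

```bash
python3 -c "
from plan import *
show();gplan([507,123,79.5],0,5)
for n in ('side','top'):
    im=optics.grab_frame(n)
    x0,y0,x1,y1=(235,130,325,235) if n=='side' else (205,170,305,250)
    cv2.imwrite('pics/a_%s.png'%n,cv2.resize(im[y0:y1,x0:x1,::-1],None,fx=6,fy=6,interpolation=cv2.INTER_CUBIC))
"
```

```text
t 7.35 pos [473.055 115.532 300.269] q [ -1.114  -2.679 116.804   2.695  50.734  -2.377] F [ 0.346 -0.731 -0.001] M [0.001 0.152 0.043] gap 0.645
toolx [ 0.262  0.031 -0.965] yang -0.42 grasp [513.697 120.386 150.771]
[0.0134,-0.005,-0.0001,-0.1,0.0134,-0.0051,-0,-0.1,0.0134,-0.005,-0.0001,-0.1,0.0135,-0.005,-0.0001,-0.1,0.0134,-0.0051,-0.0001,-0.1]
```

View pics/a_side.png

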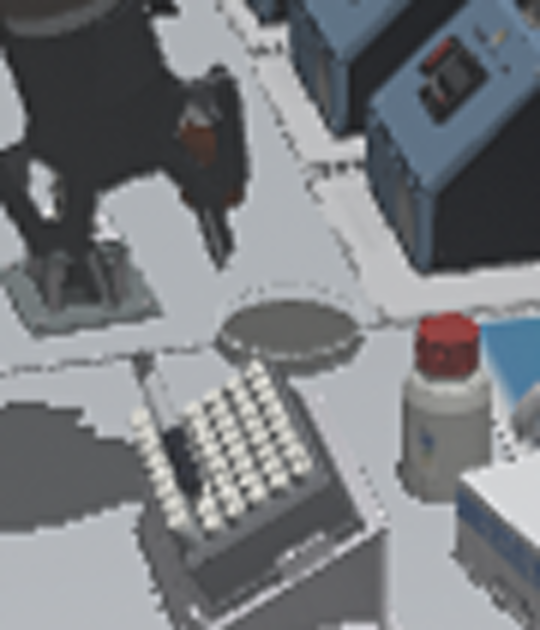

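View pics/a_top.png

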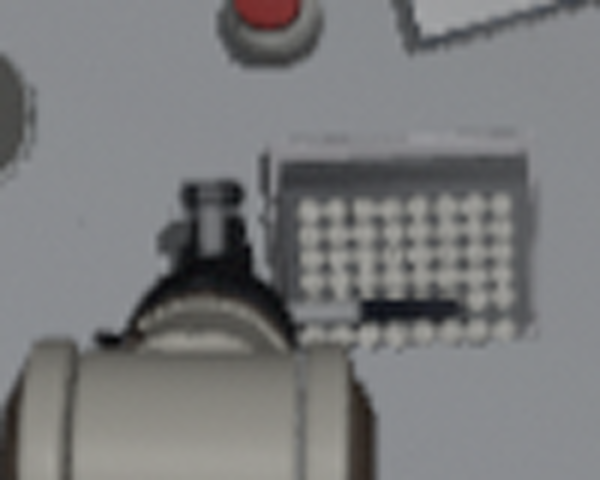

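servo_tool:
  commands: [0.0135,-0.005,0,0,0.0135,-0.005,0,0,0.0135,-0.005,0,0,0.0135,-0.005,0,0,0.0135,-0.005,0,0,0.006,-0.001,0,0]

```text
t: 8.2
tool_pos: [469.5, 119.7, 221.6]
tool_rot: [[0.27, 0.963, 0.005], [0.032, -0.004, -0.999], [-0.962, 0.27, -0.032]]
force: [-0.0, -0.2, 0.1]
finger_gap: 0.651
```

```bash
python3 -c "
from plan import *
show();gplan([507,123,79.5],0,1)"
```

```text
t 8.2 pos [469.503 119.699 221.586] q [ -0.588   4.799 119.762   3.127  39.822  -2.726] F [-0.04  -0.227  0.097] M [-0.056  0.078 -0.022] gap 0.651
toolx [ 0.27   0.032 -0.962] yang -0.25 grasp [511.367 124.685  72.43 ]
[-0.008,-0.0023,0.0014,-0.3]
```

servo_tool:
  commands: [-0.007,-0.003,0,0,0,0,0,0,0,0,0,0,0,0,0,0,0,0,0,0]
  hand: 255
  grip_force: 25

```text
t: 8.82
tool_pos: [465.2, 119.4, 229.1]
tool_rot: [[0.273, 0.962, 0.005], [0.032, -0.004, -0.999], [-0.962, 0.273, -0.032]]
force: [0.4, -0.2, -0.1]
finger_gap: 0.158
```

```bash
python3 -c "
from plan import *
show()"
```

```text
t 8.82 pos [465.229 119.419 229.069] q [ -0.631   3.283 120.33    3.093  40.612  -2.705] F [ 0.377 -0.167 -0.129] M [ 0.046  0.145 -0.011] gap 0.158
toolx [ 0.273  0.032 -0.962] yang -0.26 grasp [507.505 124.398  80.029]
```

servo_tool:
  commands: [0,0,0,0,0,0,0,0,-0.01,0,0,0,0,0,0,0]
  hand: 190

```text
t: 9.32
tool_pos: [462.5, 119.1, 239.5]
tool_rot: [[0.273, 0.962, 0.005], [0.032, -0.004, -0.999], [-0.961, 0.273, -0.032]]
force: [-0.1, -1.0, -0.3]
finger_gap: 0.257
```

servo_tool:
  commands: [0,0,0,0,0,0,0,0,0,0,0,0,-0.01,0,0,0,-0.03,0.008,0,0]
  hand: 255

```text
t: 9.95
tool_pos: [457.6, 117.7, 279.0]
tool_rot: [[0.267, 0.964, 0.004], [0.032, -0.004, -0.999], [-0.963, 0.267, -0.032]]
force: [0.1, -0.4, -0.6]
finger_gap: 0.155
```

```bash
python3 -c "
from plan import *
show()
im=optics.grab_frame('side')
x0,y0,x1,y1=(235,130,325,235)
cv2.imwrite('pics/b_side.png',cv2.resize(im[y0:y1,x0:x1,::-1],None,fx=5,fy=5,interpolation=cv2.INTER_CUBIC))
"
```

```text
t 9.95 pos [457.61  117.731 278.953] q [ -0.873  -3.107 119.961   2.809  47.731  -2.479] F [ 0.077 -0.398 -0.645] M [-0.01   0.1   -0.041] gap 0.155
toolx [ 0.267  0.032 -0.963] yang -0.26 grasp [498.954 122.723 129.652]
```

View pics/b_side.png

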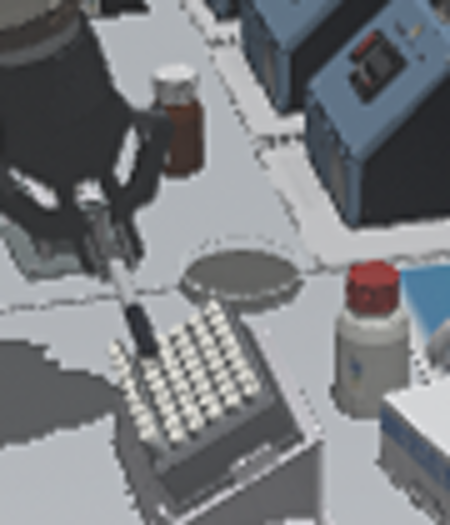

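```bash
python3 -c "
from h import *
from scipy.optimize import least_squares
a=px((92,190),5,235,130); b=px((150,352),5,235,130)
for z1 in (110,120,130):
  f=lambda v: np.r_[proj('side',[v[3],v[0],v[1]])[0]-a, proj('side',[v[3]+.0,v[0]-137*np.cos(v[2]),v[1]+137*np.sin(v[2])])[0]-b, (v[1]-z1)*.1]
  s=least_squares(f,[140,120,0,500]); print(s.x,s.fun)
"
```

```text
[233.379 113.085  -0.412 515.318] [ 2.005  0.243 -1.902 -0.146  0.308]
[214.256 122.987  -0.393 512.031] [ 1.929  0.218 -1.825 -0.126  0.299]
[195.108 132.891  -0.375 508.744] [ 1.852  0.196 -1.748 -0.108  0.289]
```

```bash
python3 -c "
from h import *
a=px((92,190),5,235,130); b=px((150,352),5,235,130); m=px((108,250),5,235,130)
for p,ys in ((a,(130,145,160)),(m,(123,)),(b,(0,10,20,30))):
  for y in ys:
    s=least_squares(lambda v: proj('side',[v[0],y,v[1]])[0]-p,[500,120]); print(y,s.x)
im=optics.grab_frame('top'); cv2.imwrite('pics/b_top.png',cv2.resize(im[170:250,205:305,::-1],None,fx=6,fy=6,interpolation=cv2.INTER_CUBIC))
"
```

```text
130 [492.588 167.612]
145 [494.885 159.964]
160 [497.183 152.317]
123 [499.729 127.354]
0 [502.071 123.047]
10 [503.881 116.899]
20 [505.691 110.751]
30 [507.501 104.603]
```

View pics/b_top.png

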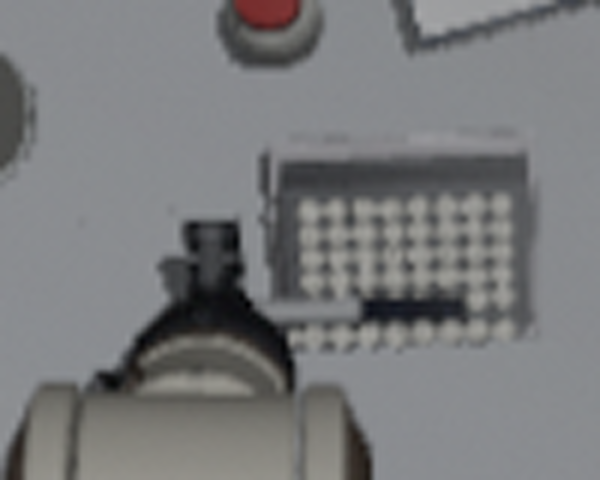

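```bash
python3 -c "
from plan import *
gplan([440,238,145],0,4)"
```

```text
[-0.0059,-0.0146,-0.029,-0.1,-0.006,-0.0146,-0.029,-0.1,-0.0059,-0.0145,-0.029,-0.1,-0.0059,-0.0145,-0.029,-0.1]
```

servo_tool:
  commands: [-0.02,-0.01,-0.03,0,-0.006,-0.02,-0.038,0,0,-0.02,-0.04,0,0.012,-0.015,-0.03,0,0.025,0,-0.005,0,0.025,0.006,0,0,0.02,0.006,0,0]

```text
t: 10.92
tool_pos: [422.4, 267.5, 218.6]
tool_rot: [[0.283, 0.959, 0.005], [0.034, -0.005, -0.999], [-0.958, 0.283, -0.034]]
force: [0.2, -0.5, -0.1]
finger_gap: 0.155
```

```bash
python3 -c "
from plan import *
show()
gplan([430,238,21],0,5)"
```

```text
t 10.93 pos [422.435 267.485 218.585] q [ 19.431   7.657 117.109  -5.631  39.156  23.284] F [ 0.211 -0.504 -0.141] M [-0.037  0.181 -0.003] gap 0.155
toolx [ 0.283  0.034 -0.958] yang -0.28 grasp [466.367 272.799  70.036]
[0.0071,-0.0097,0.0073,-0.1,0.0071,-0.0098,0.0072,-0.1,0.0071,-0.0097,0.0072,-0.1,0.0071,-0.0098,0.0072,-0.1,0.0071,-0.0097,0.0072,-0.1]
```

servo_tool:
  commands: [0.005,-0.012,0.01,0,0.007,-0.012,0.01,0,0.008,-0.01,0.007,0,0.008,-0.008,0,0]

```text
t: 11.42
tool_pos: [388.9, 240.6, 175.2]
tool_rot: [[0.281, 0.96, 0.005], [0.034, -0.005, -0.999], [-0.959, 0.281, -0.034]]
force: [0.5, 0.3, 0.2]
finger_gap: 0.155
```

```bash
python3 -c "
from plan import *
show()
gplan([430,245,21],0,2)"
```

```text
t 11.43 pos [388.871 240.647 175.169] q [ 17.442   7.217 124.155  -5.552  32.58   21.708] F [0.534 0.288 0.189] M [0.011 0.143 0.02 ] gap 0.155
toolx [ 0.281  0.034 -0.959] yang -0.3 grasp [432.416 245.865  26.504]
[0.0023,-0.0019,0.0005,-0.1,0.0023,-0.002,0.0005,-0.1]
```

servo_tool:
  commands: [0.003,-0.001,0,0,0.003,-0.001,0,0,0.001,0,0,0]

```text
t: 11.8
tool_pos: [389.0, 241.4, 169.8]
tool_rot: [[0.278, 0.961, 0.006], [0.031, -0.002, -1.0], [-0.96, 0.278, -0.03]]
force: [-15.6, -6.9, 25.1]
finger_gap: 0.153
```

```bash
python3 -c "
from plan import *
show()
"
```

```text
t 11.8 pos [389.003 241.433 169.844] q [ 17.57    8.098 123.982  -5.855  32.133  21.978] F [-15.565  -6.861  25.075] M [-1.045  1.942 -0.209] gap 0.153
toolx [ 0.278  0.031 -0.96 ] yang -0.14 grasp [432.019 246.232  21.01 ]
```

servo_tool:
  commands: [-0.0012,0,0,0,0,0,0,0]

```text
t: 12.05
tool_pos: [389.8, 242.1, 172.3]
tool_rot: [[0.28, 0.96, 0.007], [0.032, -0.002, -0.999], [-0.959, 0.28, -0.031]]
force: [-0.2, -0.8, 0.1]
finger_gap: 0.159
```

servo_tool:
  commands: [0,0,0,0,0,0,0,0]
  hand: 195

```text
t: 12.3
tool_pos: [390.2, 242.3, 172.4]
tool_rot: [[0.281, 0.96, 0.007], [0.032, -0.002, -0.999], [-0.959, 0.281, -0.032]]
force: [-0.7, -1.0, -0.7]
finger_gap: 0.238
```

servo_tool:
  commands: [0,0,0,0,-0.02,0,0,0,-0.04,0,0,0,-0.06,0,0,0]
  hand: 120

```text
t: 12.8
tool_pos: [354.6, 237.5, 285.6]
tool_rot: [[0.271, 0.963, 0.006], [0.029, -0.002, -1.0], [-0.962, 0.271, -0.028]]
force: [2.0, 0.4, 0.8]
finger_gap: 0.527
```

```bash
python3 -c "
from plan import *
show()
im=optics.grab_frame('top'); cv2.imwrite('pics/c_top.png',cv2.resize(im[180:280,150:310,::-1],None,fx=5,fy=5,interpolation=cv2.INTER_CUBIC))
"
```

```text
t 12.8 pos [354.561 237.482 285.576] q [ 18.584 -10.858 126.062  -4.46   49.438  20.915] F [2.014 0.425 0.835] M [-0.019  0.108  0.018] gap 0.527
toolx [ 0.271  0.029 -0.962] yang -0.12 grasp [396.532 241.934 136.433]
```

View pics/c_top.png

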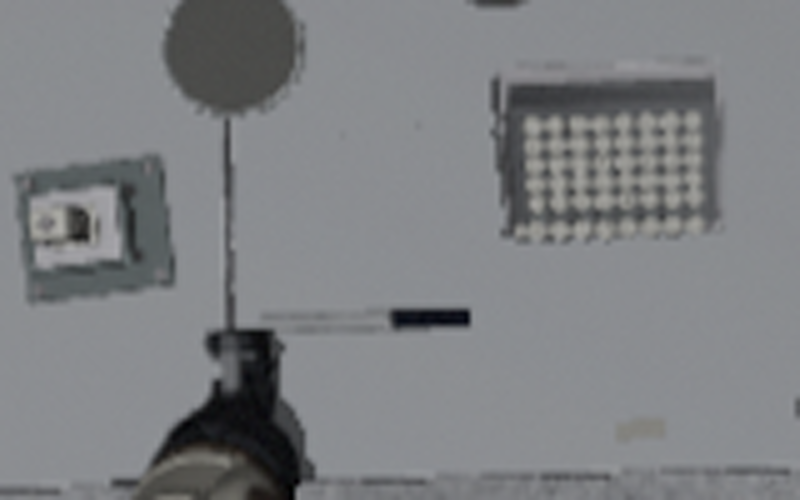

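```bash
cat > feas.py <<'E'
from sim import *
def pose(P,pitch,ang):
    x=np.array([np.sin(np.radians(pitch)),0,-np.cos(np.radians(pitch))]); y=np.array([np.cos(np.radians(ang)),np.sin(np.radians(ang)),0]); y-=x*(x@y); y/=np.linalg.norm(y)
    return np.stack([x,y,np.cross(x,y)],1)
for pitch in(0,16):
  for y in(-30,30,100):
    T=pose(0,28.6+pitch,90); G=np.array([495-74*.479,y,79+74*.878]); P=G-155*T[:,0]
    q=ik(np.array([0,-10,125,0,30,-70.]),P,T,400); p,t=FK(q); print(pitch,y,q,p-P, np.degrees(np.linalg.norm(RR.from_matrix(T@t.T).as_rotvec())))
E
python3 feas.py
```

```text
0 -30 [ -27.07   -23.471  137.614   19.164   41.577 -128.739] [0. 0. 0.] 2.645819305793558e-12
0 30 [ -16.43   -23.471  137.614   12.448   38.914 -114.261] [ 0.  0. -0.] 1.1357739229032732e-13
0 100 [ -3.576 -20.392 135.516   2.887  36.357 -95.466] [0. 0. 0.] 1.8421148150998028e-14
16 -30 [ -34.12   -34.025  149.887   45.492   33.523 -156.056] [0. 0. 0.] 1.1793753161616574e-14
16 30 [ -20.856  -34.025  149.887   35.191   25.708 -137.609] [ 0.  0. -0.] 1.0336551241838454e-12
16 100 [  -4.491  -28.654  146.962   10.56    17.458 -103.285] [0. 0. 0.] 1.7460930193878143e-13
```

```bash
cat > s3.py <<'E'
from sim import *
W=400
def pushes(q,dirs,ydes=120):
    o=[]
    for d in dirs:
        p,t=FK(q); w=np.array([d[0],d[1],d[2]])/1000.
        q=row(q,[*(t.T@w),0],W); o.append(tilt(q))
    return q,np.array(o)
if __name__=="__main__":
  from feas import pose
  for pitch in(15,28):
   for z in(400,450,500,550,600,650):
    for x0 in(260,230):
     q0=ik(np.array([0,-50,124,0,60,0.]),np.array([x0,120,z]),pose(0,pitch,0),400)
     best=[]
     for a in(-30,-15,0,15,30):
      for ly in (0,-30,30):
       for n in(3,4):
        d=62*np.array([-np.cos(np.radians(a)),0,np.sin(np.radians(a))]); d[1]=ly; d*=62/np.linalg.norm(d)
        q,o=pushes(q0,[d]*n); p=FK(q)[0]
        # return
        q2,o2=pushes(q,[(np.array([x0,120,z])-p)/3]*3)
        best.append((o2[-1][0]+.3*abs(o2[-1][1]),a,ly,n,o[-1],o2[-1],p,q))
     b=min(best,key=lambda b:(b[0]-pitch)/(b[3]+3)); print(pitch,z,x0,b[1:4],b[4],b[5],b[6],b[7][[0,1,2]])
E
python3 s3.py
```

```text
0 -30 [ -27.07   -23.471  137.614   19.164   41.577 -128.739] [0. 0. 0.] 2.645819305793558e-12
0 30 [ -16.43   -23.471  137.614   12.448   38.914 -114.261] [ 0.  0. -0.] 1.1357739229032732e-13
0 100 [ -3.576 -20.392 135.516   2.887  36.357 -95.466] [0. 0. 0.] 1.8421148150998028e-14
16 -30 [ -34.12   -34.025  149.887   45.492   33.523 -156.056] [0. 0. 0.] 1.1793753161616574e-14
16 30 [ -20.856  -34.025  149.887   35.191   25.708 -137.609] [ 0.  0. -0.] 1.0336551241838454e-12
16 100 [  -4.491  -28.654  146.962   10.56    17.458 -103.285] [0. 0. 0.] 1.7460930193878143e-13
15 400 260 (0, -30, 4) [ 6.585 -5.168] [ 6.585 -5.168] [217.014 119.299 402.389] [  3.128 -54.1   137.879]
15 400 230 (15, -30, 4) [ 6.711 -6.274] [ 6.711 -6.274] [189.669 143.719 475.29 ] [ 11.563 -54.1   129.861]
15 450 260 (0, -30, 4) [ 6.618 -4.985] [ 6.618 -4.985] [212.738 116.694 473.838] [  2.345 -54.1   129.988]
15 450 230 (-15, -30, 4) [ 6.569 -6.474] [ 6.569 -6.474] [193.251 147.061 402.993] [ 12.373 -54.1   137.846]
15 500 260 (-15, -30, 4) [ 6.704 -4.701] [ 6.704 -4.701] [217.488 110.816 470.774] [  0.47  -
[... 1381 characters left out ...]
991 162.687 407.163] [ 18.302 -54.1   138.21 ]
28 550 260 (-30, -30, 4) [19.952 -5.807] [19.952 -5.807] [236.873 125.568 472.417] [  5.273 -54.1   130.937]
28 550 230 (-30, -30, 4) [20.102 -7.56 ] [20.102 -7.56 ] [200.658 160.788 479.082] [ 18.129 -54.1   130.253]
28 600 260 (-30, -30, 4) [20.06  -5.456] [20.06  -5.456] [227.31  119.723 539.51 ] [  3.576 -54.1   123.404]
28 600 230 (-30, -30, 4) [20.281 -7.204] [20.281 -7.204] [188.961 155.117 547.272] [ 17.41  -54.1   122.579]
28 650 260 (-30, -30, 4) [20.46  -5.004] [20.46  -5.004] [213.145 111.353 601.473] [  0.767 -54.1   116.223]
28 650 230 (-30, -30, 4) [20.735 -6.697] [20.735 -6.697] [173.219 145.79  609.937] [ 15.708 -54.1   115.277]
```

```bash
cat > s4.py <<'E'
from s3 import *
from feas import pose
for y in(0,40):
  for z in(420,480,550):
    q0=ik(np.array([-30,-50,124,0,60,0.]),np.array([245,y,z]),pose(0,28,-90),400)
    p=FK(q0)[0]; u=-p*[1,1,0]; u=u/np.linalg.norm(u)*61; u[2]=0
    q,o=pushes(q0,[u]*12); print(y,z,q0,o[2::3].tolist(),FK(q)[0],q)
q0=ik(np.array([-12,30,12,0,130,0.]),np.array([600,0,860]),pose(0,0,-90),400)
q,o=pushes(q0,[[55,0,25]]*12); print(q0,FK(q0)[0],o,FK(q)[0],q)
E
python3 s4.py | grep -v "^0 -30\|^0 30 \[ -1\|^0 100\|^16"
```

```text
0 420 [-29.888 -54.1   137.072  12.952  74.742  59.161] [[18.247351739338757, 4.766602925534509e-06], [10.547182485236956, -0.00022873974702555133], [2.7823380475422432, -0.0008077914979935264], [-4.868330191774771, -0.00221143880232346]] [224.005   0.051 474.845] [-30.634 -54.1   129.777  -2.616 108.495  58.627]
0 480 [-30.627 -54.1   129.897  12.959  81.801  60.068] [[18.248400810190812, -0.00022112680467636014], [10.653197511277778, -0.0006736178700012767], [3.3468123002494177, -0.0018530550953531932], [-3.372994034157197, -0.00520905533283368]] [172.665   0.117 660.26 ] [-41.604 -54.1   107.931  -2.872 128.654  46.651]
0 550 [-32.821 -54.1   121.77   13.915  89.748  59.909] [[18.895415609337707, -0.00015617818328577646], [11.737926876067812, -0.0006158982600208771], [5.025292243318937, -0.0022137041907421217], [-1.8495128206333213, -0.01176378568992149]] [119.4     0.257 785.144] [-75.699 -54.1    89.942  -3.097 144.564  11.784]
40 420 [-17.488 -54.1   137.112   7.43   72.099  71.912] [[18.76302696927104, -2.7304348591726764], [11.76765438661652, -5.662136030051892], [6.255906151
[... 397 characters left out ...]
6.077 -54.1   114.469 -13.732 125.06  140.673]
40 550 [-20.417 -54.1   121.911   8.681  87.033  71.15 ] [[19.35899893500044, -2.308667179434698], [12.984726569541593, -5.012007713813763], [9.938636961089253, -8.26186000336393], [9.36382789563038, -8.261626280618644]] [-31.338 134.413 712.523] [ 61.183 -53.166 101.125 -16.792 133.526 141.25 ]
[-11.674  31.166  10.485   0.096 138.037  78.398] [593.301   0.    852.243] [[ 2.048  0.   ]
 [ 3.878  0.   ]
 [ 5.802  0.   ]
 [ 7.816 -0.   ]
 [ 9.912 -0.   ]
 [12.083  0.   ]
 [14.322  0.   ]
 [16.623  0.   ]
 [18.978  0.   ]
 [21.38   0.   ]
 [23.822  0.   ]
 [26.296  0.   ]] [781.351  -0.    726.926] [ -9.547  43.434  10.485   4.28  100.074  82.175]
```

```bash
python3 -c "
from plan import *
plan([245,20,430],-83,8)"
```

```text
[-0.0211,-0.0084,0.0267,10.4,-0.0211,-0.0035,0.0277,10.4,-0.0211,0.0016,0.0279,10.4,-0.021,0.0066,0.0272,10.4,-0.0211,0.0114,0.0255,10.4,-0.0211,0.0158,0.023,10.4,-0.0211,0.0198,0.0198,10.4,-0.0211,0.0229,0.0159,10.4]
```

servo_tool:
  commands: [-0.021,-0.008,0.027,10.4,-0.021,-0.003,0.028,10.4,-0.021,0.002,0.028,10.4,-0.021,0.007,0.027,10.4,-0.021,0.011,0.026,10.4,-0.021,0.016,0.023,10.4,-0.021,0.02,0.02,10.4,-0.021,0.023,0.016,10.4]
  hand: 70

```text
t: 13.85
tool_pos: [273.7, 19.7, 433.8]
tool_rot: [[0.26, 0.084, -0.962], [0.034, -0.996, -0.078], [-0.965, -0.013, -0.262]]
force: [0.7, 0.1, 0.1]
finger_gap: 0.723
```

```bash
python3 -c "
from plan import *
show()
s=r.sense()
print('to -x 60:',s['tool_rot'].T@[-60,0,0],s['tool_rot'].T@[0,-60,0])
plan([245,15,425],-83,3)"
```

```text
t 13.85 pos [273.697  19.69  433.767] q [-26.363 -54.057 134.764   8.414  86.613  59.326] F [0.71  0.113 0.065] M [-0.034  0.076  0.01 ] gap 0.723
toolx [ 0.26   0.034 -0.965] yang -85.16 grasp [313.993  24.986 284.19 ]
to -x 60: [-15.599  -5.065  57.715] [-2.05  59.781  4.692]
[0.0003,0.0008,0.0101,-0.7,0.0003,0.0007,0.0101,-0.7,0.0002,0.0005,0.0101,-0.7]
```

servo_tool:
  commands: [-0.014,-0.001,0.058,0,-0.013,-0.001,0.058,0,-0.01,-0.001,0.059,0,-0.008,-0.001,0.06,0]

```text
t: 14.35
tool_pos: [251.9, 14.1, 451.4]
tool_rot: [[0.106, 0.076, -0.991], [0.023, -0.997, -0.074], [-0.994, -0.015, -0.107]]
force: [0.5, 0.2, -0.1]
finger_gap: 0.728
```

```bash
python3 -c "
from plan import *
show()"
```

```text
t 14.35 pos [251.876  14.1   451.37 ] q [-27.573 -54.059 132.398   4.019  96.867  58.755] F [ 0.486  0.188 -0.143] M [-0.004  0.04  -0.008] gap 0.728
toolx [ 0.106  0.023 -0.994] yang -85.63 grasp [268.283  17.7   297.283]
```

servo_tool:
  commands: [-0.006,-0.001,0.06,0,-0.004,-0.001,0.06,0,-0.002,-0.001,0.06,0]

```text
t: 14.72
tool_pos: [234.2, 9.0, 469.1]
tool_rot: [[-0.013, 0.076, -0.997], [0.019, -0.997, -0.076], [-1.0, -0.02, 0.012]]
force: [-0.6, -0.0, -0.2]
finger_gap: 0.725
```

```bash
python3 -c "
from plan import *
show(); gplan([504,371,180],-83.5,9)"
```

```text
t 14.72 pos [234.204   8.986 469.123] q [-28.939 -54.061 130.349   0.58  104.903  56.829] F [-0.602 -0.006 -0.211] M [ 0.004 -0.011  0.053] gap 0.725
toolx [-0.013  0.019 -1.   ] yang -85.63 grasp [232.118  11.87  314.164]
[0.0152,-0.0372,-0.0333,-0.2,0.0153,-0.0371,-0.0335,-0.2,0.0152,-0.0369,-0.0336,-0.2,0.0153,-0.0368,-0.0338,-0.2,0.0152,-0.0368,-0.0338,-0.2,0.0152,-0.0366,-0.034,-0.2,0.0153,-0.0364,-0.0341,-0.2,0.0152,-0.0364,-0.0343,-0.2,0.0153,-0.0363,-0.0343,-0.2]
```

servo_tool:
  commands: [0.008,-0.037,-0.034,-0.2,0.015,-0.037,-0.034,-0.2,0.015,-0.037,-0.034,-0.2,0.015,-0.037,-0.034,-0.2,0.015,-0.037,-0.034,-0.2,0.015,-0.037,-0.034,-0.2,0.015,-0.037,-0.034,-0.2,0.015,-0.037,-0.034,-0.2,0.012,-0.036,-0.034,-0.2,0.005,-0.015,-0.015,0]

```text
t: 15.98
tool_pos: [535.7, 392.2, 338.4]
tool_rot: [[-0.001, 0.094, -0.996], [0.011, -0.995, -0.094], [-1.0, -0.011, -0.0]]
force: [0.0, 0.2, -0.3]
finger_gap: 0.727
```

```bash
python3 -c "
from plan import *
show(); gplan([505.5,371.5,140],-83.5,4)"
```

```text
t 15.97 pos [535.701 392.242 338.427] q [ 25.685  24.855  79.809   0.629  75.092 110.126] F [ 0.047  0.211 -0.308] M [-0.07   0.016 -0.019] gap 0.727
toolx [-0.001  0.011 -1.   ] yang -84.6 grasp [535.585 394.011 183.437]
[0.0108,0.005,0.008,-0.3,0.0108,0.005,0.0081,-0.3,0.0108,0.0049,0.008,-0.3,0.0108,0.0049,0.0081,-0.3]
```

servo_tool:
  commands: [0.006,0.006,0.009,-0.3,0.01,0.006,0.009,-0.3,0.012,0.005,0.008,-0.3,0.012,0.004,0.006,-0.2,0,0,0,0]

```text
t: 16.6
tool_pos: [503.1, 366.3, 293.8]
tool_rot: [[-0.005, 0.114, -0.993], [0.009, -0.993, -0.115], [-1.0, -0.009, 0.004]]
force: [-0.3, 1.0, -0.6]
finger_gap: 0.726
```

```bash
python3 -c "
from plan import *
show(); gplan([505.5,371.5,81],-83.5,5)
im=optics.grab_frame('side'); cv2.imwrite('pics/d_side.png',cv2.resize(im[110:200,215:305,::-1],None,fx=6,fy=6,interpolation=cv2.INTER_CUBIC))
im=optics.grab_frame('top'); cv2.imwrite('pics/d_top.png',cv2.resize(im[190:260,130:220,::-1],None,fx=6,fy=6,interpolation=cv2.INTER_CUBIC))
"
```

```text
t 16.6 pos [503.051 366.265 293.836] q [ 24.824  21.743  89.242   0.617  69.057 108.028] F [-0.317  1.04  -0.606] M [-0.005 -0.025 -0.027] gap 0.726
toolx [-0.005  0.009 -1.   ] yang -83.43 grasp [502.296 367.634 138.844]
[0.0116,-0.0006,-0.0008,0,0.0115,-0.0006,-0.0007,0,0.0116,-0.0006,-0.0008,0,0.0116,-0.0005,-0.0008,0,0.0116,-0.0006,-0.0007,0]
```

View pics/d_side.png

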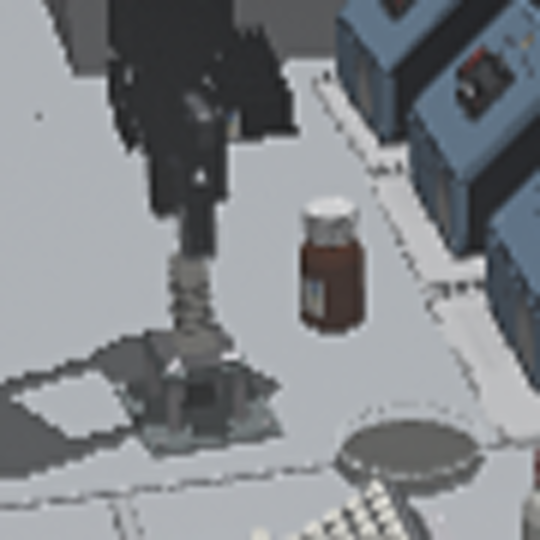

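View pics/d_top.png

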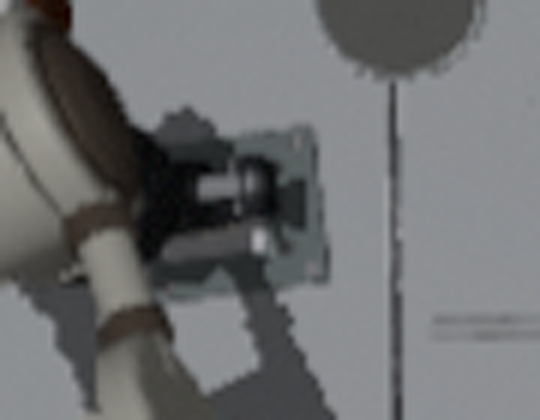

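servo_tool:
  commands: [0.0116,-0.001,-0.001,0,0.0116,-0.001,-0.001,0,0.0116,-0.001,-0.001,0,0.0116,-0.0005,-0.001,0,0.009,0,-0.001,0,0,0,0,0]

```text
t: 17.45
tool_pos: [509.5, 372.3, 236.3]
tool_rot: [[-0.001, 0.115, -0.993], [0.011, -0.993, -0.115], [-1.0, -0.011, -0.0]]
force: [-0.1, 1.8, -0.1]
finger_gap: 0.725
```

```bash
python3 -c "
from plan import *
show(); gplan([505.5,371.5,81],-83.5,1)"
```

```text
t 17.45 pos [509.489 372.263 236.28 ] q [ 25.076  26.985  89.404   0.652  63.413 108.198] F [-0.142  1.772 -0.123] M [-0.003 -0.048  0.005] gap 0.725
toolx [-0.001  0.011 -1.   ] yang -83.41 grasp [509.311 373.92   81.289]
[0.0003,0.002,0.0041,0.1]
```

servo_tool:
  commands: [0,0.0015,0.004,0,0,0,0,0]
  hand: 140

```text
t: 17.7
tool_pos: [505.7, 370.3, 236.9]
tool_rot: [[-0.0, 0.115, -0.993], [0.011, -0.993, -0.115], [-1.0, -0.011, -0.001]]
force: [-0.1, -0.1, -0.1]
finger_gap: 0.451
```

servo_tool:
  commands: [0,0,0,0,0,0,0,0,0,0,0,0]
  hand: 255
  grip_force: 60

```text
t: 18.08
tool_pos: [505.7, 370.4, 237.5]
tool_rot: [[0.001, 0.115, -0.993], [0.012, -0.993, -0.115], [-1.0, -0.012, -0.002]]
force: [0.3, -0.2, -0.9]
finger_gap: 0.274
```

```bash
python3 -c "
from plan import *
show(); print(r.sense()['tool_rot'])"
```

```text
t 18.07 pos [505.739 370.367 237.531] q [ 25.063  26.314  90.175   0.66   63.187 108.182] F [ 0.265 -0.185 -0.89 ] M [-0.01  -0.042  0.053] gap 0.274
toolx [ 0.001  0.012 -1.   ] yang -83.41 grasp [505.862 372.183  82.541]
[[ 0.001  0.115 -0.993]
 [ 0.012 -0.993 -0.115]
 [-1.    -0.012 -0.002]]
```

servo_tool:
  commands: [-0.012,0,0,0,-0.02,0,0,0,-0.03,0,0,0,-0.05,0,0,0]
  grip_force: 80

```text
t: 18.58
tool_pos: [504.3, 368.3, 350.4]
tool_rot: [[-0.008, 0.115, -0.993], [0.008, -0.993, -0.115], [-1.0, -0.008, 0.007]]
force: [-0.2, 0.4, -2.3]
finger_gap: 0.273
```

```bash
python3 -c "
from plan import *
show(); plan([600,0,840],-90,11)
im=optics.grab_frame('side'); cv2.imwrite('pics/e_side.png',cv2.resize(im[80:200,215:305,::-1],None,fx=5,fy=5,interpolation=cv2.INTER_CUBIC))"
```

```text
t 18.57 pos [504.252 368.271 350.398] q [ 24.945  18.776  86.266   0.603  75.185 108.209] F [-0.203  0.365 -2.258] M [-0.005 -0.004 -0.024] gap 0.273
toolx [-0.008  0.008 -1.   ] yang -83.42 grasp [503.031 369.443 195.407]
[-0.0448,0.0339,-0.0045,0.6,-0.0449,0.0338,-0.0049,0.6,-0.0448,0.0338,-0.0052,0.6,-0.0448,0.0337,-0.0055,0.6,-0.0448,0.0337,-0.0059,0.6,-0.0449,0.0336,-0.0063,0.6,-0.0448,0.0335,-0.0066,0.6,-0.0448,0.0335,-0.007,0.6,-0.0449,0.0333,-0.0073,0.6,-0.0448,0.0334,-0.0077,0.6,-0.0448,0.0332,-0.008,0.6]
```

View pics/e_side.png

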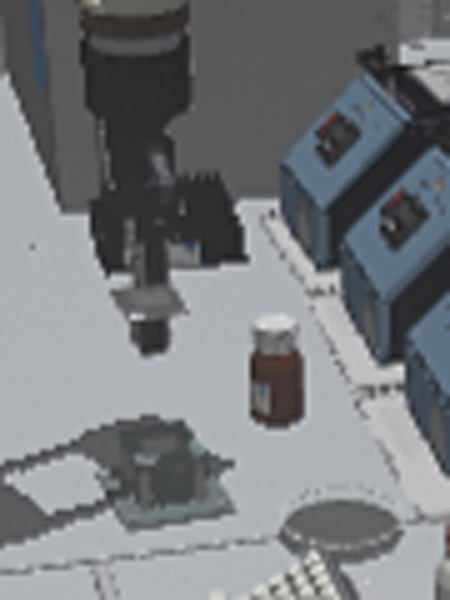

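servo_tool:
  commands: [-0.045,0.034,-0.005,0.6,-0.045,0.034,-0.005,0.6,-0.045,0.034,-0.005,0.6,-0.045,0.034,-0.006,0.6,-0.045,0.034,-0.006,0.6,-0.045,0.034,-0.006,0.6,-0.045,0.034,-0.007,0.6,-0.045,0.034,-0.007,0.6,-0.045,0.033,-0.007,0.6,-0.045,0.03,-0.008,0.6,-0.045,0.015,-0.02,0.6]

```text
t: 20.0
tool_pos: [579.9, 10.0, 866.2]
tool_rot: [[0.039, 0.0, -0.999], [0.013, -1.0, 0.0], [-0.999, -0.013, -0.039]]
force: [1.8, -0.6, -0.1]
finger_gap: 0.271
```

```bash
python3 -c "
from plan import *
show(); s=r.sense(); print(s['tool_rot'].T@[55,0,25])"
```

```text
t 20.0 pos [579.914   9.973 866.186] q [-11.223  29.253  11.281   1.763 137.406  80.103] F [ 1.847 -0.637 -0.08 ] M [ 0.014 -0.051  0.007] gap 0.271
toolx [ 0.039  0.013 -0.999] yang -89.99 grasp [585.97   12.062 711.318]
[-22.83   -0.329 -55.935]
```

servo_tool:
  commands: [-0.022,0,-0.056,0,-0.02,0,-0.057,0,-0.018,0,-0.057,0,-0.016,0,-0.058,0,-0.014,0,-0.058,0,-0.012,0,-0.059,0]

```text
t: 20.75
tool_pos: [683.9, 3.7, 797.0]
tool_rot: [[0.224, -0.003, -0.974], [0.016, -1.0, 0.007], [-0.974, -0.017, -0.224]]
force: [0.5, -0.3, -2.8]
finger_gap: 0.271
```

```bash
python3 -c "
from plan import *
show(); s=r.sense(); print(s['tool_rot'].T@[55,0,25])"
```

```text
t 20.75 pos [683.935   3.717 797.021] q [-10.413  36.651  10.484   3.705 120.206  82.095] F [ 0.483 -0.348 -2.78 ] M [ 0.049  0.189 -0.02 ] gap 0.271
toolx [ 0.224  0.016 -0.974] yang -90.18 grasp [718.722   6.126 645.994]
[-12.016  -0.59  -59.205]
```

servo_tool:
  commands: [-0.022,0,-0.058,0,-0.02,0,-0.058,0,-0.018,0,-0.058,0,-0.016,0,-0.059,0,-0.014,0,-0.06,0,-0.012,0,-0.06,0]

```text
t: 21.5
tool_pos: [727.1, 0.0, 792.2]
tool_rot: [[0.444, -0.002, -0.896], [0.016, -1.0, 0.01], [-0.896, -0.018, -0.444]]
force: [0.5, 0.1, -3.2]
finger_gap: 0.269
```

```bash
python3 -c "
from plan import *
show()"
```

```text
t 21.5 pos [727.061   0.024 792.215] q [-10.508  37.982  10.488   5.741 105.645  82.672] F [ 0.492  0.08  -3.165] M [ 0.009  0.432 -0.017] gap 0.269
toolx [ 0.444  0.016 -0.896] yang -90.11 grasp [795.827   2.454 653.325]
```

```bash
python3 -c "
from plan import *
plan([375,83,345],-90,11)"
```

```text
[0.0223,-0.0067,0.0468,-0,0.0224,-0.0068,0.0468,-0,0.0223,-0.0067,0.0468,-0,0.0224,-0.0067,0.0468,-0,0.0223,-0.0067,0.0468,-0,0.0224,-0.0068,0.0467,-0,0.0223,-0.0067,0.0468,-0,0.0224,-0.0067,0.0468,-0,0.0223,-0.0068,0.0468,-0,0.0224,-0.0067,0.0468,-0,0.0223,-0.0067,0.0468,-0]
```

servo_tool:
  commands: [0.01,-0.006,0.045,0,0.022,-0.006,0.047,0,0.022,-0.006,0.047,0,0.022,-0.006,0.047,0,0.022,-0.006,0.047,0,0.022,-0.006,0.047,0,0.022,-0.006,0.047,0,0.022,-0.006,0.047,0]

```text
t: 22.5
tool_pos: [478.0, 51.0, 500.1]
tool_rot: [[0.455, -0.002, -0.89], [0.013, -1.0, 0.009], [-0.89, -0.015, -0.455]]
force: [1.6, -0.1, -2.4]
finger_gap: 0.273
```

```bash
python3 -c "
from plan import *
show(); plan([375,83,345],-90,3)"
```

```text
t 22.5 pos [478.002  51.003 500.08 ] q [ -9.819 -17.449 107.521   5.772  63.42   79.162] F [ 1.575 -0.062 -2.44 ] M [ 0.013  0.432 -0.012] gap 0.273
toolx [ 0.455  0.013 -0.89 ] yang -90.14 grasp [548.548  52.941 362.079]
[0.0305,-0.0098,0.0542,-0,0.0306,-0.0098,0.0542,-0,0.0305,-0.0098,0.0542,-0]
```

servo_tool:
  commands: [0.028,-0.009,0.045,0,0.03,-0.009,0.045,0,0.028,-0.009,0.03,0,0.012,-0.004,0.012,0,0,0,0,0]

```text
t: 23.12
tool_pos: [399.2, 85.9, 351.0]
tool_rot: [[0.456, -0.001, -0.89], [0.012, -1.0, 0.008], [-0.89, -0.014, -0.456]]
force: [0.4, 0.4, -1.5]
finger_gap: 0.274
```

```bash
cat >> plan.py <<'E'
RK=np.load("rack.npy"); RR_=Rrack(RK[3]); SM=RK[:3]+RR_@[RK[4]-RK[5],0,43.5]
def wheel():
    s=r.sense(); R=s["tool_rot"]; W=s["tool_pos"]+230.5*R[:,0]
    print("t",round(s["t"],2),"wheel in strip frame",RR_.T@(W-SM),"F strip",RR_.T@s["force"],"pitch",np.degrees(np.arctan2(R[0,0],-R[2,0])),"toolx",R[:,0],"yang",np.degrees(np.arctan2(R[1,1],R[0,1])))
    print("strip axes in tool (cols x',y',n):\n",R.T@RR_)
E
python3 -c "
from plan import *
show(); wheel()
for n,(x0,y0,x1,y1) in {'side':(235,110,325,240),'top':(205,170,305,250)}.items():
    im=optics.grab_frame(n); cv2.imwrite('pics/f_%s.png'%n,cv2.resize(im[y0:y1,x0:x1,::-1],None,fx=5,fy=5,interpolation=cv2.INTER_CUBIC))"
```

```text
t 23.12 pos [399.234  85.906 351.012] q [ -6.111 -24.692 129.64    4.676  48.184  81.872] F [ 0.381  0.352 -1.528] M [-0.032  0.339  0.042] gap 0.274
toolx [ 0.456  0.012 -0.89 ] yang -90.07 grasp [469.986  87.802 213.114]
t 23.12 wheel in strip frame [40.459 57.903 66.129] F strip [-0.397  0.35  -1.524] pitch 27.161065861644662 toolx [ 0.456  0.012 -0.89 ] yang -90.0703473359921
strip axes in tool (cols x',y',n):
 [[-0.026  0.011 -1.   ]
 [-0.01  -1.    -0.011]
 [-1.     0.01   0.026]]
```

View pics/f_side.png

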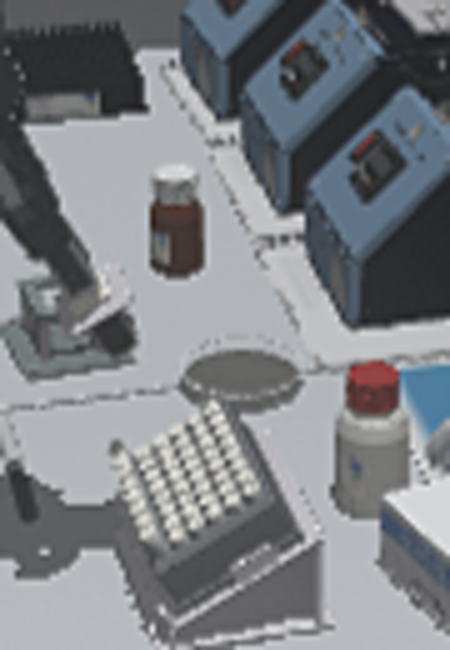

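View pics/f_top.png

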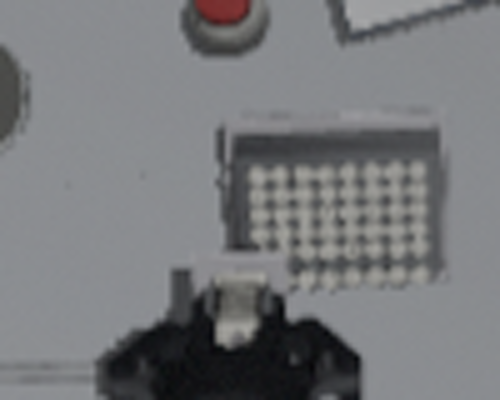

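```bash
python3 -c "
import cv2
from workcell import optics
im=optics.grab_frame('side')[:,:,::-1]; a=cv2.resize(im[190:225,250:275],None,fx=16,fy=16,interpolation=cv2.INTER_CUBIC)
t=cv2.imread('pics/c_top.png'); b=cv2.resize(t[180:260,480:740],None,fx=3,fy=3,interpolation=cv2.INTER_CUBIC)
cv2.imwrite('pics/g1.png',a); cv2.imwrite('pics/g2.png',b)
"
```

```text
(no output)
```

View pics/g1.png

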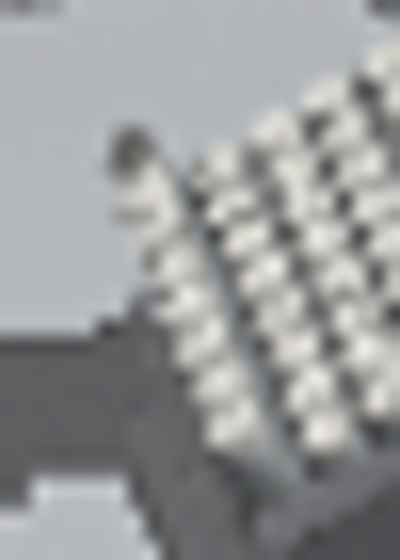

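View pics/g2.png

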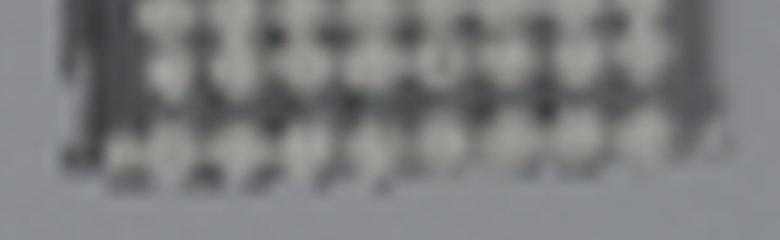

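servo_tool:
  commands: [0.008,0.003,0.015,0,0.012,0.003,0.015,0,0.014,0.003,0.01,0,0.01,0,0,0,0,0,0,0]

```text
t: 23.9
tool_pos: [384.9, 75.8, 293.4]
tool_rot: [[0.463, -0.004, -0.887], [0.01, -1.0, 0.009], [-0.887, -0.013, -0.462]]
force: [0.2, 0.2, -2.2]
finger_gap: 0.27
```

```bash
python3 -c "
from plan import *
wheel()"
```

```text
t 23.9 wheel in strip frame [ 1.776 47.388 22.472] F strip [-0.865  0.183 -2.008] pitch 27.550480361893435 toolx [ 0.463  0.01  -0.887] yang -90.21118266629709
strip axes in tool (cols x',y',n):
 [[-0.019  0.009 -1.   ]
 [-0.012 -1.    -0.009]
 [-1.     0.012  0.019]]
```

servo_tool:
  commands: [0.003,-0.001,0.001,0,0.003,0,0,0,0.001,0,0,0]

```text
t: 24.28
tool_pos: [388.1, 77.0, 287.5]
tool_rot: [[0.464, -0.003, -0.886], [0.01, -1.0, 0.009], [-0.886, -0.013, -0.464]]
force: [-0.3, 0.3, -2.9]
finger_gap: 0.269
```

```bash
python3 -c "
from plan import *
wheel()
im=optics.grab_frame('side'); cv2.imwrite('pics/h1.png',cv2.resize(im[170:225,240:290,::-1],None,fx=11,fy=11,interpolation=cv2.INTER_CUBIC))"
```

```text
t 24.27 wheel in strip frame [ 2.239 48.548 15.694] F strip [-1.608  0.28  -2.37 ] pitch 27.674509802541102 toolx [ 0.464  0.01  -0.886] yang -90.1947644470389
strip axes in tool (cols x',y',n):
 [[-0.017  0.009 -1.   ]
 [-0.012 -1.    -0.009]
 [-1.     0.012  0.017]]
```

View pics/h1.png

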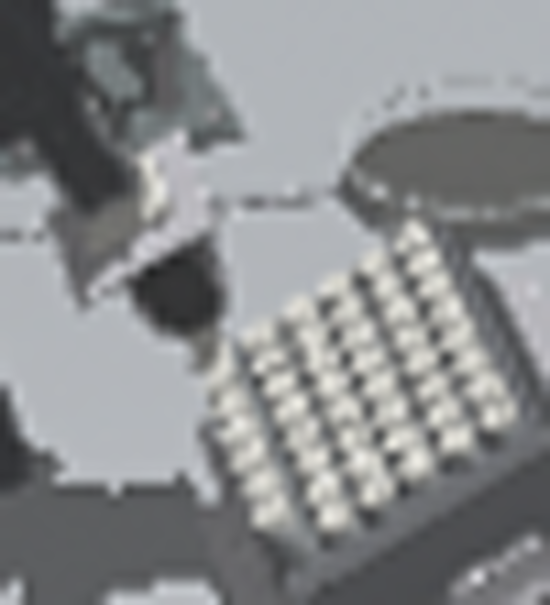

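servo_tool:
  commands: [0.0015,0,0.002,0,0.0015,0,0,0]

```text
t: 24.58
tool_pos: [387.8, 77.1, 284.0]
tool_rot: [[0.465, -0.003, -0.885], [0.01, -1.0, 0.009], [-0.885, -0.013, -0.465]]
force: [1.0, 0.2, -1.7]
finger_gap: 0.27
```

```bash
python3 -c "
from plan import *
wheel()"|head -1
```

```text
t 24.57 wheel in strip frame [ 0.492 48.646 12.783] F strip [ 0.062  0.165 -1.954] pitch 27.71648731892899 toolx [ 0.465  0.01  -0.885] yang -90.18700868612275
```

servo_tool:
  commands: [0.0012,0,0,0,0.0012,0,0,0]

```text
t: 24.82
tool_pos: [389.1, 77.2, 282.4]
tool_rot: [[0.465, -0.003, -0.885], [0.01, -1.0, 0.009], [-0.885, -0.013, -0.465]]
force: [-6.3, -0.1, 4.2]
finger_gap: 0.274
```

```bash
python3 -c "
from plan import *
wheel()"|head -1
```

```text
t 24.82 wheel in strip frame [ 0.885 48.724 10.742] F strip [-3.497 -0.058  6.659] pitch 27.723310380810855 toolx [ 0.465  0.01  -0.885] yang -90.16111281039663
```

servo_tool:
  commands: [0.0012,0,0.0003,0,0.0012,0,0.0003,0]

```text
t: 25.08
tool_pos: [390.0, 77.7, 281.2]
tool_rot: [[0.465, -0.002, -0.885], [0.012, -1.0, 0.009], [-0.885, -0.015, -0.465]]
force: [-13.6, 1.5, 14.6]
finger_gap: 0.274
```

```bash
python3 -c "
from plan import *
wheel()"|head -1
```

```text
t 25.07 wheel in strip frame [ 1.123 49.645  9.315] F strip [-4.964  1.493 19.32 ] pitch 27.724893883556383 toolx [ 0.465  0.012 -0.885] yang -90.12132527139751
```

servo_tool:
  commands: [0.0009,0.003,0.0003,0,0.0009,0.004,0.0003,0,0.0009,0.004,0.0003,0]

```text
t: 25.45
tool_pos: [390.8, 68.3, 281.5]
tool_rot: [[0.464, 0.001, -0.886], [0.017, -1.0, 0.008], [-0.885, -0.019, -0.464]]
force: [-11.8, 3.0, 12.7]
finger_gap: 0.271
```

```bash
python3 -c "
from plan import *
wheel()"|head -1
```

```text
t 25.45 wheel in strip frame [ 1.718 41.548  9.15 ] F strip [-4.293  3.016 16.792] pitch 27.67849027228507 toolx [ 0.464  0.017 -0.885] yang -89.92449671525425
```

servo_tool:
  commands: [0.0009,0.004,0.0007,0,0.0009,0.004,0.0007,0,0.0009,0.004,0.0007,0,0.0009,0.004,0.0007,0]

```text
t: 25.95
tool_pos: [391.2, 53.7, 281.9]
tool_rot: [[0.467, 0.005, -0.884], [0.023, -1.0, 0.006], [-0.884, -0.024, -0.467]]
force: [-6.8, 1.6, 8.5]
finger_gap: 0.27
```

```bash
python3 -c "
from plan import *
wheel()"|head -1
```

```text
t 25.95 wheel in strip frame [ 2.948 28.325  9.331] F strip [-1.829  1.624 10.733] pitch 27.834166289119075 toolx [ 0.467  0.023 -0.884] yang -89.69560918664953
```

servo_tool:
  commands: [0.0012,0.004,0.0012,0,0.0012,0.004,0.0012,0,0.0011,0.004,0.0012,0]

```text
t: 26.32
tool_pos: [391.1, 42.8, 281.8]
tool_rot: [[0.469, 0.009, -0.883], [0.028, -1.0, 0.005], [-0.883, -0.028, -0.469]]
force: [-13.7, 3.8, 15.6]
finger_gap: 0.272
```

```bash
python3 -c "
from plan import *
wheel()"|head -1
```

```text
t 26.32 wheel in strip frame [ 3.432 18.571  9.322] F strip [-4.571  3.828 20.229] pitch 27.99635335541663 toolx [ 0.469  0.028 -0.883] yang -89.4974686359793
```

servo_tool:
  commands: [0.001,0.0042,0.0018,0,0.001,0.0042,0.0018,0,0.001,0.0042,0.0018,0]

```text
t: 26.7
tool_pos: [389.7, 30.6, 281.1]
tool_rot: [[0.475, 0.012, -0.88], [0.031, -1.0, 0.003], [-0.88, -0.029, -0.475]]
force: [-12.7, 5.0, 14.0]
finger_gap: 0.269
```

```bash
python3 -c "
from plan import *
wheel()"|head -1
```

```text
t 26.7 wheel in strip frame [3.237 6.909 9.467] F strip [-4.358  5.082 18.383] pitch 28.346954606862724 toolx [ 0.475  0.031 -0.88 ] yang -89.32500364145079
```

servo_tool:
  commands: [0.0009,0.0042,0.002,0.2,0.0009,0.0042,0.002,0.2,0.0009,0.0042,0.002,0.2,0.0009,0.0042,0.002,0.2]

```text
t: 27.2
tool_pos: [387.4, 14.0, 279.9]
tool_rot: [[0.484, 0.002, -0.875], [0.033, -0.999, 0.016], [-0.874, -0.037, -0.484]]
force: [-7.5, 3.8, 10.6]
finger_gap: 0.267
```

```bash
python3 -c "
from plan import *
wheel()"|head -1
```

```text
t 27.2 wheel in strip frame [ 3.099 -9.303  9.561] F strip [-1.456  3.778 12.853] pitch 28.98032644907725 toolx [ 0.484  0.033 -0.874] yang -89.91210051180498
```

servo_tool:
  commands: [0.0012,0.0042,0.0016,0,0.0012,0.0042,0.0016,0,0.0011,0.0042,0.0016,0]

```text
t: 27.58
tool_pos: [386.7, 1.4, 279.1]
tool_rot: [[0.489, 0.005, -0.872], [0.035, -0.999, 0.013], [-0.872, -0.037, -0.489]]
force: [-17.1, 4.7, 18.6]
finger_gap: 0.271
```

```bash
python3 -c "
from plan import *
wheel()"|head -1
```

```text
t 27.57 wheel in strip frame [  3.353 -21.45    9.201] F strip [-6.056  4.772 24.468] pitch 29.28732114351892 toolx [ 0.489  0.035 -0.872] yang -89.69607580770729
```

servo_tool:
  commands: [0.0008,0.0042,0.0012,0,0.0009,0.0042,0.0012,0,0.0009,0.0042,0.0012,0]

```text
t: 27.95
tool_pos: [386.2, -11.2, 278.7]
tool_rot: [[0.491, 0.01, -0.871], [0.037, -0.999, 0.01], [-0.87, -0.037, -0.491]]
force: [-14.2, 0.9, 15.5]
finger_gap: 0.27
```

```bash
python3 -c "
from plan import *
wheel()"|head -1
```

```text
t 27.95 wheel in strip frame [  3.258 -33.545   9.115] F strip [-4.982  0.975 20.439] pitch 29.447461744974447 toolx [ 0.491  0.037 -0.87 ] yang -89.45434084879881
```

servo_tool:
  commands: [0.0009,0.0042,0.0012,0.1,0.0009,0.0042,0.0012,0.1,0.0009,0.0042,0.0012,0.1,0.0009,0.003,0.001,0]

```text
t: 28.45
tool_pos: [385.7, -27.0, 278.1]
tool_rot: [[0.494, 0.011, -0.869], [0.039, -0.999, 0.01], [-0.869, -0.038, -0.494]]
force: [-15.0, -0.4, 14.2]
finger_gap: 0.27
```

```bash
python3 -c "
from plan import *
wheel()
for n,(x0,y0,x1,y1) in {'side':(235,160,315,240),'top':(225,180,305,240)}.items():
    im=optics.grab_frame(n); cv2.imwrite('pics/i_%s.png'%n,cv2.resize(im[y0:y1,x0:x1,::-1],None,fx=7,fy=7,interpolation=cv2.INTER_CUBIC))"
```

```text
t 28.45 wheel in strip frame [  3.223 -48.94    8.884] F strip [-6.335 -0.336 19.643] pitch 29.626107720134705 toolx [ 0.494  0.039 -0.869] yang -89.38302343030693
strip axes in tool (cols x',y',n):
 [[ 0.017  0.037 -0.999]
 [-0.011 -0.999 -0.037]
 [-1.     0.012 -0.017]]
```

View pics/i_side.png

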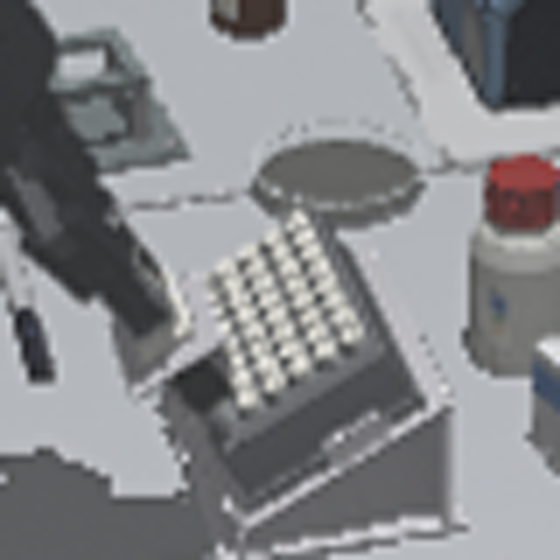

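servo_tool:
  commands: [0.001,0.001,0.001,0.1,0.001,-0.004,0.001,0.1,0.001,-0.005,0.001,0.1,0.001,-0.005,0.001,0.1]

```text
t: 29.05
tool_pos: [385.4, -15.7, 278.1]
tool_rot: [[0.496, 0.008, -0.868], [0.033, -0.999, 0.009], [-0.868, -0.033, -0.496]]
force: [-12.4, -3.3, 11.3]
finger_gap: 0.269
```

```bash
python3 -c "
from plan import *
wheel()"|head -1
```

```text
t 29.05 wheel in strip frame [  3.521 -38.906   8.974] F strip [-5.48  -3.31  15.923] pitch 29.743109222671077 toolx [ 0.496  0.033 -0.868] yang -89.5270193160223
```

servo_tool:
  commands: [0.001,-0.005,0.0004,0,0.001,-0.005,0.0004,0,0.001,-0.005,0.0004,0,0.001,-0.005,0.0004,0]

```text
t: 29.55
tool_pos: [387.3, 3.3, 279.6]
tool_rot: [[0.498, 0.013, -0.867], [0.028, -1.0, 0.001], [-0.867, -0.024, -0.498]]
force: [-13.5, -1.7, 11.7]
finger_gap: 0.273
```

```bash
python3 -c "
from plan import *
wheel()"|head -1
```

```text
t 29.55 wheel in strip frame [  6.54  -21.164   9.333] F strip [-6.224 -1.638 16.759] pitch 29.894537108809956 toolx [ 0.498  0.028 -0.867] yang -89.27035548707106
```

servo_tool:
  commands: [0.0008,-0.004,0.003,0.2,0.0009,-0.004,0.003,0.2,0.0009,-0.004,0.003,0.1]

```text
t: 29.92
tool_pos: [383.5, 14.5, 277.8]
tool_rot: [[0.509, 0.004, -0.861], [0.022, -1.0, 0.008], [-0.86, -0.023, -0.509]]
force: [-1.8, -1.0, 6.0]
finger_gap: 0.267
```

```bash
python3 -c "
from plan import *
wheel()"|head -1
```

```text
t 29.93 wheel in strip frame [  5.289 -11.252   9.662] F strip [ 1.302 -0.973  6.147] pitch 30.621725067193726 toolx [ 0.509  0.022 -0.86 ] yang -89.77350304098553
```

servo_tool:
  commands: [0.0012,-0.0035,0.0015,0.1,0.0012,-0.0035,0.001,0.1,0.0012,-0.0035,0.001,0]

```text
t: 30.3
tool_pos: [383.8, 24.8, 277.5]
tool_rot: [[0.513, 0.004, -0.858], [0.02, -1.0, 0.007], [-0.858, -0.021, -0.513]]
force: [-17.6, 0.1, 19.7]
finger_gap: 0.27
```

```bash
python3 -c "
from plan import *
wheel()"|head -1
```

```text
t 30.3 wheel in strip frame [ 6.409 -1.523  9.234] F strip [-6.041  0.181 25.741] pitch 30.8747423236908 toolx [ 0.513  0.02  -0.858] yang -89.79133232235947
```

servo_tool:
  commands: [-0.005,0,0,0,0,0.004,0.006,0,0,0.003,0,0]

```text
t: 30.68
tool_pos: [374.6, 18.1, 276.7]
tool_rot: [[0.51, 0.005, -0.86], [0.021, -1.0, 0.007], [-0.86, -0.021, -0.51]]
force: [-0.2, 0.6, -2.5]
finger_gap: 0.271
```

```bash
python3 -c "
from plan import *
wheel()
for n,(x0,y0,x1,y1) in {'side':(245,175,305,230),'top':(235,190,305,235)}.items():
    im=optics.grab_frame(n); cv2.imwrite('pics/j_%s.png'%n,cv2.resize(im[y0:y1,x0:x1,::-1],None,fx=10,fy=10,interpolation=cv2.INTER_CUBIC))"
```

```text
t 30.68 wheel in strip frame [-2.893 -7.891 12.946] F strip [-1.354  0.568 -2.064] pitch 30.66199143047999 toolx [ 0.51   0.021 -0.86 ] yang -89.72061486087406
strip axes in tool (cols x',y',n):
 [[ 0.035  0.019 -0.999]
 [-0.009 -1.    -0.02 ]
 [-0.999  0.009 -0.035]]
```

View pics/j_side.png

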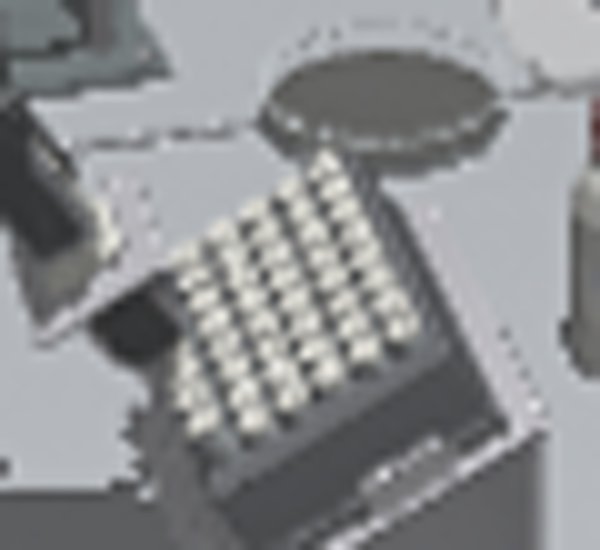

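View pics/j_top.png

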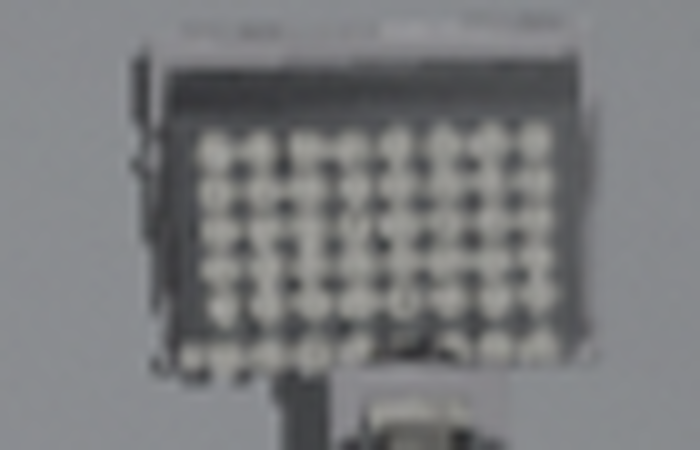

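servo_tool:
  commands: [0.0015,0,-0.003,0,0.0015,0,0,0,0.0008,0,0,0,0.001,0,0,0]

```text
t: 31.28
tool_pos: [381.0, 17.6, 276.0]
tool_rot: [[0.51, 0.006, -0.86], [0.02, -1.0, 0.005], [-0.86, -0.02, -0.51]]
force: [-22.4, -1.1, 20.9]
finger_gap: 0.271
```

```bash
python3 -c "
from plan import *
wheel()"|head -1
```

```text
t 31.27 wheel in strip frame [ 2.44  -8.601  9.244] F strip [-9.653 -1.009 29.036] pitch 30.668908870528192 toolx [ 0.51  0.02 -0.86] yang -89.66526856236622
```

servo_tool:
  commands: [0.0004,-0.003,0.001,0.1,0.0006,-0.004,0.001,0.1,0.0007,-0.004,0.001,0]

```text
t: 31.65
tool_pos: [380.2, 28.5, 275.9]
tool_rot: [[0.511, 0.005, -0.86], [0.019, -1.0, 0.005], [-0.859, -0.019, -0.511]]
force: [-8.0, -2.0, 7.6]
finger_gap: 0.272
```

```bash
python3 -c "
from plan import *
wheel()"|head -1
```

```text
t 31.65 wheel in strip frame [1.995 2.152 9.514] F strip [-3.328 -1.932 10.522] pitch 30.732153206019905 toolx [ 0.511  0.019 -0.859] yang -89.70171165819784
```

servo_tool:
  commands: [0.001,-0.0042,0.0012,0,0.001,-0.0042,0.0012,0,0.001,-0.0042,0.0012,0]

```text
t: 32.02
tool_pos: [380.0, 41.3, 275.6]
tool_rot: [[0.513, 0.009, -0.858], [0.019, -1.0, 0.001], [-0.858, -0.016, -0.513]]
force: [-11.4, -0.5, 9.9]
finger_gap: 0.268
```

```bash
python3 -c "
from plan import *
wheel()"|head -1
```

```text
t 32.02 wheel in strip frame [ 2.28  14.733  9.37 ] F strip [-5.282 -0.471 14.203] pitch 30.872676827870595 toolx [ 0.513  0.019 -0.858] yang -89.49987790651481
```

servo_tool:
  commands: [0.001,-0.0045,0.0013,0.1,0.001,-0.0045,0.0013,0.1,0.001,-0.0045,0.0013,0,0.001,-0.0045,0.0013,0]

```text
t: 32.52
tool_pos: [379.5, 59.6, 275.4]
tool_rot: [[0.517, 0.011, -0.856], [0.017, -1.0, -0.002], [-0.856, -0.014, -0.517]]
force: [-15.3, -2.8, 14.1]
finger_gap: 0.268
```

```bash
python3 -c "
from plan import *
wheel()"|head -1
```

```text
t 32.52 wheel in strip frame [ 2.682 32.79   9.423] F strip [-6.627 -2.751 19.714] pitch 31.10361572255051 toolx [ 0.517  0.017 -0.856] yang -89.39832255313964
```

servo_tool:
  commands: [0.0009,-0.0042,0.0013,0.1,0.0009,-0.0042,0.0013,0.1,0.0009,-0.0042,0.0013,0,0.0009,-0.0042,0.0013,0]

```text
t: 33.02
tool_pos: [378.7, 77.2, 275.0]
tool_rot: [[0.52, 0.011, -0.854], [0.017, -1.0, -0.003], [-0.854, -0.013, -0.52]]
force: [-12.8, -1.6, 13.5]
finger_gap: 0.272
```

```bash
python3 -c "
from plan import *
wheel()"|head -1
```

```text
t 33.02 wheel in strip frame [ 2.813 50.323  9.524] F strip [-4.77  -1.526 17.978] pitch 31.34760021506053 toolx [ 0.52   0.017 -0.854] yang -89.34201945582353
```

servo_tool:
  commands: [-0.006,0,0,0,-0.02,0,0,0,-0.04,0,0,0,-0.05,0,0.01,0]

```text
t: 33.52
tool_pos: [308.1, 75.6, 368.6]
tool_rot: [[0.512, 0.013, -0.859], [0.02, -1.0, -0.003], [-0.859, -0.015, -0.512]]
force: [0.8, -0.3, -1.3]
finger_gap: 0.27
```

```bash
python3 -c "
from plan import *
show()
for n,(x0,y0,x1,y1) in {'side':(245,175,305,230),'top':(235,190,305,235)}.items():
    im=optics.grab_frame(n); cv2.imwrite('pics/k_%s.png'%n,cv2.resize(im[y0:y1,x0:x1,::-1],None,fx=10,fy=10,interpolation=cv2.INTER_CUBIC))
    cv2.imwrite('pics/k_%s_full.png'%n,im[:,:,::-1])"
```

```text
t 33.52 pos [308.05   75.556 368.63 ] q [-11.619 -50.276 141.912   8.245  58.555  75.446] F [ 0.766 -0.32  -1.271] M [-0.051  0.401 -0.027] gap 0.27
toolx [ 0.512  0.02  -0.859] yang -89.26 grasp [387.382  78.604 235.505]
```

View pics/k_side.png

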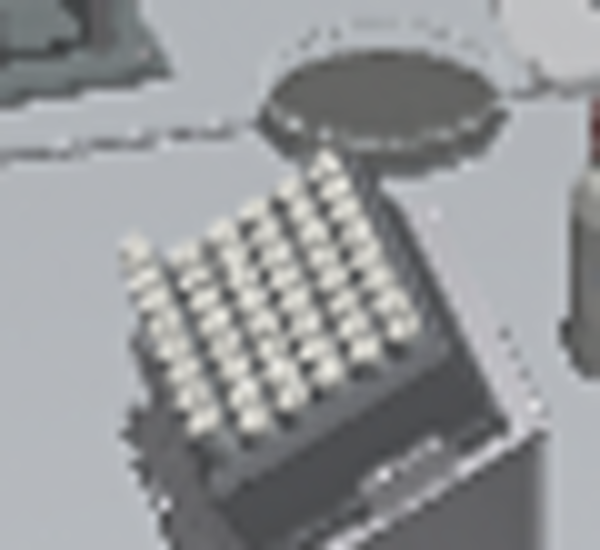

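View pics/k_top_full.png

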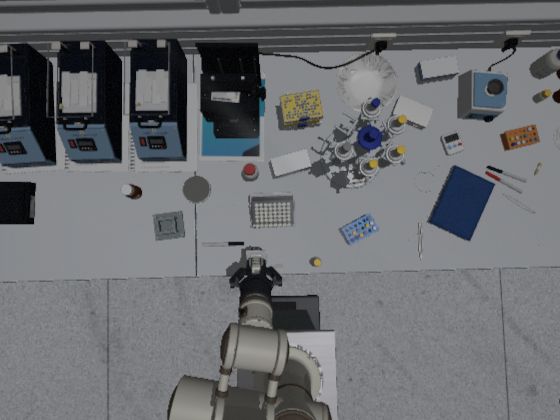

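```bash
python3 - <<'E'
from plan import *
for n,(x0,y0,x1,y1) in {'side':(245,175,305,230),'top':(235,190,305,235)}.items():
    im=cv2.imread(f'pics/k_{n}.png')
    for h,row,col in((9.2,0,(0,0,255)),(0,1,(255,0,0))):
      for c in range(8):
        P=SM+RR_@np.array([13*row,(c-3.5)*14,h]); q=(proj(n,P)[0]-[x0,y0]+.5)*10; cv2.circle(im,(int(q[0]),int(q[1])),4,col,1)
    cv2.imwrite(f'pics/l_{n}.png',im)
E
```

```text
(no output)
```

View pics/l_side.png

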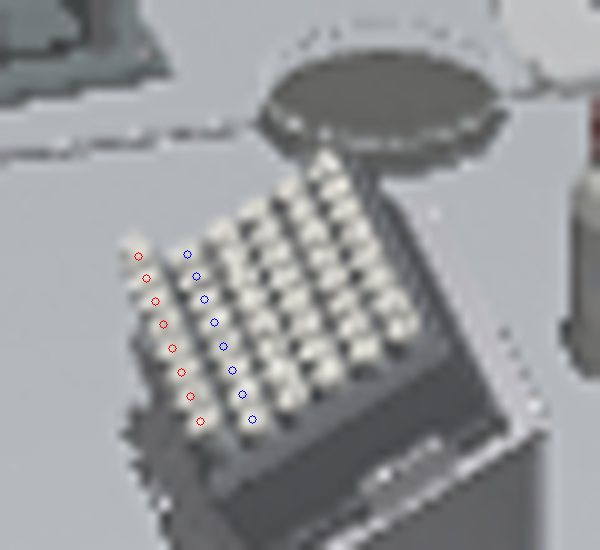

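View pics/l_top.png

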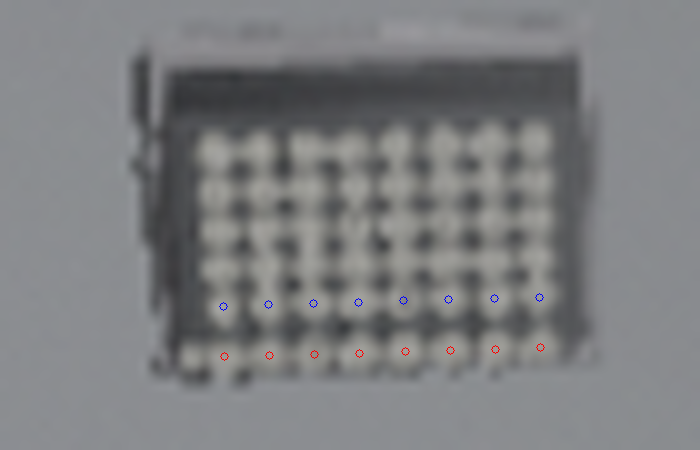

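servo_tool:
  commands: [-0.028,0.025,0.006,0,-0.028,0.025,0.006,0,-0.028,0.024,0.006,0,0,0,0,0]

```text
t: 34.12
tool_pos: [306.3, 4.7, 437.2]
tool_rot: [[0.49, 0.012, -0.871], [0.015, -1.0, -0.005], [-0.871, -0.011, -0.49]]
force: [0.0, 0.2, -2.6]
finger_gap: 0.27
```

```bash
python3 -c "
from plan import *
show(); s=r.sense(); print(s['tool_rot'].T@[-61,0,0])"
```

```text
t 34.12 pos [306.275   4.738 437.159] q [-29.108 -53.724 135.618  15.269  72.904  59.136] F [ 0.05   0.154 -2.647] M [0.006 0.425 0.02 ] gap 0.27
toolx [ 0.49   0.015 -0.871] yang -89.32 grasp [382.275   7.079 302.091]
[-29.91   -0.727  53.159]
```

servo_tool:
  commands: [-0.029,-0.001,0.053,0,-0.027,-0.001,0.054,0,-0.025,-0.001,0.055,0,-0.022,0,0.056,0,-0.02,0,0.057,0,-0.018,0,0.058,0]

```text
t: 34.88
tool_pos: [271.7, 19.6, 459.9]
tool_rot: [[0.258, 0.012, -0.966], [0.018, -1.0, -0.007], [-0.966, -0.016, -0.258]]
force: [0.4, -0.6, -1.2]
finger_gap: 0.272
```

```bash
python3 -c "
from plan import *
show()"
```

```text
t 34.88 pos [271.709  19.635 459.886] q [-26.075 -53.919 131.812   7.472  89.061  64.095] F [ 0.357 -0.584 -1.203] M [ 0.023  0.286 -0.014] gap 0.272
toolx [ 0.258  0.018 -0.966] yang -89.32 grasp [311.747  22.481 310.173]
```

servo_tool:
  commands: [-0.015,0.004,0.058,-1,-0.013,0.004,0.059,-1,-0.01,0.004,0.059,-1,-0.008,0.004,0.06,-1,-0.006,0.004,0.06,-1]

```text
t: 35.5
tool_pos: [240.7, -3.7, 488.2]
tool_rot: [[0.052, 0.11, -0.993], [0.021, -0.994, -0.109], [-0.998, -0.015, -0.054]]
force: [0.1, -0.1, -2.0]
finger_gap: 0.27
```

```bash
python3 -c "
from plan import *
show()"
```

```text
t 35.5 pos [240.683  -3.723 488.202] q [-32.41  -53.927 128.189   2.663 103.841  51.985] F [ 0.09  -0.143 -1.992] M [-0.043  0.045  0.062] gap 0.27
toolx [ 0.052  0.021 -0.998] yang -83.69 grasp [248.726  -0.546 333.443]
```

servo_tool:
  commands: [-0.004,-0.002,0.06,0,-0.002,-0.002,0.05,0]

```text
t: 35.75
tool_pos: [227.3, -19.6, 503.0]
tool_rot: [[-0.022, 0.113, -0.993], [0.029, -0.993, -0.114], [-0.999, -0.031, 0.019]]
force: [-0.8, -0.2, -2.0]
finger_gap: 0.27
```

```bash
python3 -c "
from plan import *
show(); gplan([490,358,180],-83.41,9)
im=optics.grab_frame('side'); cv2.imwrite('pics/m_side.png',cv2.resize(im[60:260,100:320,::-1],None,fx=3,fy=3))"
```

```text
t 35.75 pos [227.255 -19.641 503.002] q [-37.026 -53.927 126.517   0.584 109.412  46.651] F [-0.778 -0.182 -1.951] M [-0.024 -0.046 -0.02 ] gap 0.27
toolx [-0.022  0.029 -0.999] yang -83.51 grasp [223.829 -15.191 348.104]
[0.0192,-0.0373,-0.0344,-0,0.0192,-0.0372,-0.0345,-0,0.0192,-0.0373,-0.0344,-0,0.0192,-0.0372,-0.0345,-0,0.0192,-0.0373,-0.0344,-0,0.0192,-0.0373,-0.0344,-0,0.0192,-0.0372,-0.0345,-0,0.0192,-0.0373,-0.0344,-0,0.0192,-0.0372,-0.0344,-0]
```

View pics/m_side.png

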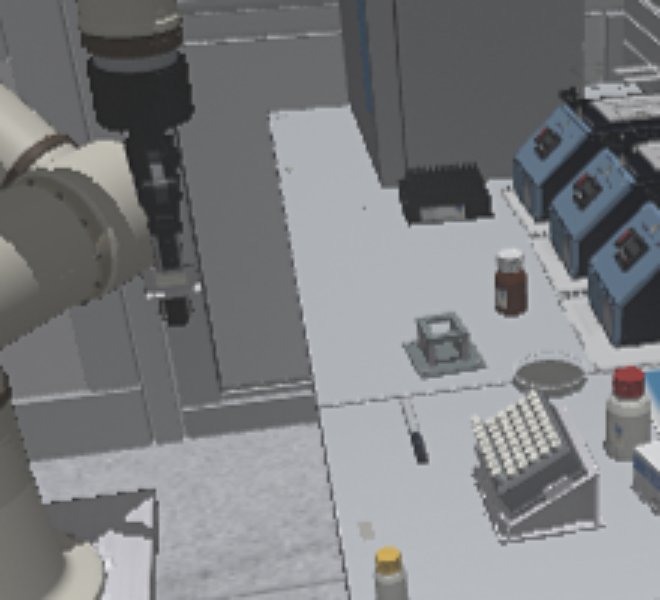

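servo_tool:
  commands: [0.005,-0.037,-0.034,0,0.018,-0.037,-0.034,0,0.02,-0.037,-0.034,0,0.02,-0.037,-0.034,0,0.02,-0.037,-0.034,0,0.02,-0.037,-0.034,0,0.02,-0.037,-0.034,0,0.02,-0.036,-0.033,0,0.014,-0.025,-0.022,0,0,0,0,0]

```text
t: 37.05
tool_pos: [483.7, 352.0, 324.9]
tool_rot: [[-0.029, 0.107, -0.994], [0.021, -0.994, -0.107], [-0.999, -0.024, 0.027]]
force: [-0.6, -0.8, -2.5]
finger_gap: 0.27
```

```bash
python3 -c "
from plan import *
show(); gplan([505.9,372.2,150],-83.41,4)"
```

```text
t 37.05 pos [483.731 351.953 324.891] q [ 24.076  16.699  91.883   1.867  72.472 107.354] F [-0.607 -0.812 -2.452] M [-0.    -0.018  0.038] gap 0.27
toolx [-0.029  0.021 -0.999] yang -83.88 grasp [479.185 355.196 169.991]
[0.0049,-0.0034,-0.0072,-0.1,0.0049,-0.0034,-0.0073,-0.1,0.0049,-0.0033,-0.0072,-0.1,0.0049,-0.0034,-0.0072,-0.1]
```

```bash
python3 -c "
from plan import *
plan([512,368.2,293],-83.41,5)"
```

```text
[0.0063,-0.0025,-0.0061,-0.1,0.0063,-0.0024,-0.0062,-0.1,0.0062,-0.0025,-0.0061,-0.1,0.0063,-0.0024,-0.0062,-0.1,0.0063,-0.0025,-0.0061,-0.1]
```

servo_tool:
  commands: [0.003,-0.003,-0.007,-0.1,0.006,-0.003,-0.007,-0.1,0.007,-0.002,-0.006,-0.1,0.007,-0.002,-0.006,-0.1,0.005,-0.002,-0.004,-0.1,0,0,0,0]

```text
t: 37.8
tool_pos: [511.7, 368.6, 293.2]
tool_rot: [[-0.03, 0.115, -0.993], [0.021, -0.993, -0.116], [-0.999, -0.024, 0.027]]
force: [0.2, 0.2, -2.6]
finger_gap: 0.273
```

```bash
python3 -c "
from plan import *
show(); s=r.sense(); print('W',s['tool_pos']+230.5*s['tool_rot'][:,0])
for n,(x0,y0,x1,y1) in {'side':(215,120,285,200),'top':(130,190,210,250)}.items():
    im=optics.grab_frame(n); cv2.imwrite('pics/n_%s.png'%n,cv2.resize(im[y0:y1,x0:x1,::-1],None,fx=7,fy=7,interpolation=cv2.INTER_CUBIC))"
```

```text
t 37.8 pos [511.699 368.559 293.181] q [ 24.424  23.174  87.45    1.887  70.46  107.147] F [ 0.189  0.174 -2.645] M [-0.072  0.009  0.027] gap 0.273
toolx [-0.03   0.021 -0.999] yang -83.39 grasp [507.064 371.738 138.283]
W [504.806 373.286  62.833]
```

View pics/n_side.png

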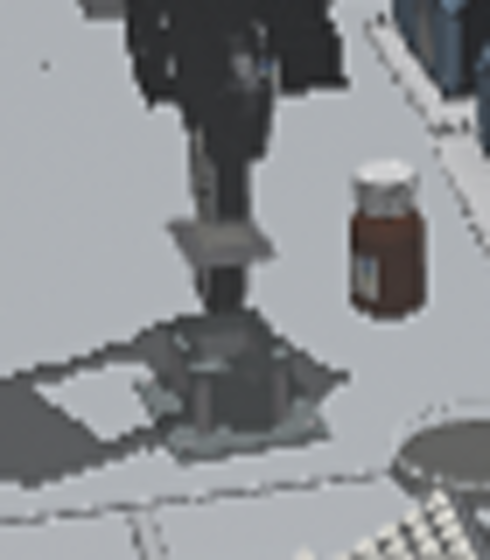

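View pics/n_top.png

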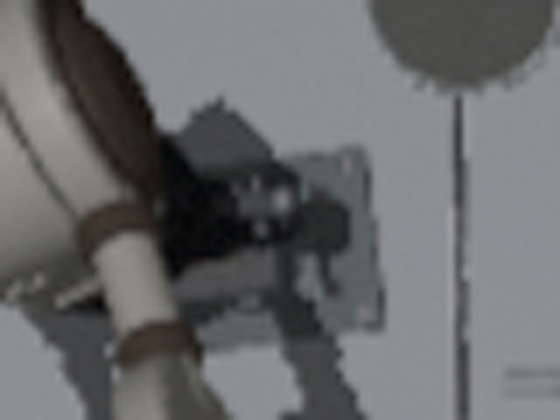

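```bash
python3 -c "
from plan import *
s=r.sense(); W=s['tool_pos']+230.5*s['tool_rot'][:,0]
c=W-39*s['tool_rot'][:,0]
print((proj('side',[W,c])-[215,120]+.5)*7, (proj('side',[[505.5,373,46]])-[215,120]+.5)*7)"
```

```text
[[221.929 308.914]
 [220.104 243.127]] [[225.012 338.151]]
```

servo_tool:
  commands: [0.01,0,-0.0015,0,0.01,0,-0.0005,0,0.008,0,0,0]

```text
t: 38.28
tool_pos: [513.0, 369.5, 265.0]
tool_rot: [[-0.027, 0.115, -0.993], [0.022, -0.993, -0.116], [-0.999, -0.025, 0.025]]
force: [0.3, -0.4, -2.6]
finger_gap: 0.274
```

```bash
python3 -c "
from plan import *
show(); s=r.sense(); print('W',s['tool_pos']+230.5*s['tool_rot'][:,0])"
```

```text
t 38.27 pos [512.966 369.484 265.041] q [ 24.454  25.257  88.136   1.923  67.541 107.071] F [ 0.298 -0.385 -2.645] M [-0.012 -0.066  0.034] gap 0.274
toolx [-0.027  0.022 -0.999] yang -83.38 grasp [508.706 372.826 110.136]
W [506.631 374.454  34.682]
```

servo_tool:
  commands: [0.008,0.001,0.001,0,0.008,0.0005,0.0005,0,0.006,0,0,0]

```text
t: 38.65
tool_pos: [510.5, 368.1, 240.6]
tool_rot: [[-0.029, 0.115, -0.993], [0.021, -0.993, -0.116], [-0.999, -0.024, 0.026]]
force: [0.3, -0.1, -2.9]
finger_gap: 0.269
```

```bash
python3 -c "
from plan import *
show(); s=r.sense(); print('W',s['tool_pos']+230.5*s['tool_rot'][:,0])"
```

```text
t 38.65 pos [510.475 368.063 240.635] q [ 24.429  26.723  89.217   1.96   65.091 106.95 ] F [ 0.258 -0.076 -2.851] M [ 0.01  -0.013  0.029] gap 0.269
toolx [-0.029  0.021 -0.999] yang -83.38 grasp [505.981 371.302  85.734]
W [503.792 372.88   10.282]
```

servo_tool:
  commands: [0.0015,0,-0.001,0,0.001,0,0,0]

```text
t: 38.9
tool_pos: [511.4, 368.3, 238.2]
tool_rot: [[-0.03, 0.115, -0.993], [0.02, -0.993, -0.116], [-0.999, -0.024, 0.027]]
force: [-3.5, -1.9, 6.1]
finger_gap: 0.272
```

```bash
python3 -c "
from plan import *
show(); s=r.sense(); print('W',s['tool_pos']+230.5*s['tool_rot'][:,0])"
```

```text
t 38.9 pos [511.399 368.289 238.161] q [ 24.414  27.043  89.09    1.955  64.943 106.927] F [-3.468 -1.929  6.11 ] M [-0.409  0.443 -0.022] gap 0.272
toolx [-0.03   0.02  -0.999] yang -83.38 grasp [506.8   371.463  83.262]
W [504.56  373.008   7.811]
```

servo_tool:
  commands: [-0.0003,0,0,0,0,0,0,0]
  hand: 150
  grip_force: 20

```text
t: 39.15
tool_pos: [512.1, 368.6, 239.9]
tool_rot: [[-0.027, 0.115, -0.993], [0.022, -0.993, -0.116], [-0.999, -0.025, 0.024]]
force: [-0.6, 0.9, 0.7]
finger_gap: 0.409
```

servo_tool:
  commands: [0,0,0,0,0,0,0,0]
  hand: 70

```text
t: 39.4
tool_pos: [512.5, 368.8, 240.5]
tool_rot: [[-0.025, 0.115, -0.993], [0.023, -0.993, -0.116], [-0.999, -0.025, 0.023]]
force: [0.0, 0.3, 0.4]
finger_gap: 0.726
```

```bash
python3 -c "
from plan import *
show()"
```

```text
t 39.4 pos [512.459 368.752 240.506] q [ 24.411  26.928  88.948   1.964  64.928 106.924] F [0.021 0.333 0.38 ] M [-0.023 -0.005 -0.002] gap 0.726
toolx [-0.025  0.023 -0.999] yang -83.37 grasp [508.523 372.249  85.595]
```

Retreat straight up.

servo_tool:
  commands: [-0.02,0,0,0,-0.04,0,0,0,-0.05,0,0,0,-0.05,0,0,0,-0.05,0.04,0,0,-0.01,0.05,0,0,0,0.05,0,0,0,0.05,0.02,0,0,0.05,0.04,0,0,0.03,0.04,0]

```text
t: 40.65
tool_pos: [449.6, 82.0, 474.2]
tool_rot: [[-0.005, 0.12, -0.993], [0.023, -0.992, -0.12], [-1.0, -0.024, 0.002]]
force: [-0.5, -0.5, 0.9]
finger_gap: 0.728
```

```bash
python3 -c "
from plan import *
show()
for n,(x0,y0,x1,y1) in {'side':(220,130,310,240),'top':(140,180,310,260)}.items():
    im=optics.grab_frame(n); k=6 if n=='side' else 4.5
    cv2.imwrite('pics/o_%s.png'%n,cv2.resize(im[y0:y1,x0:x1,::-1],None,fx=5 if n=='side' else 4.5,fy=5 if n=='side' else 4.5,interpolation=cv2.INTER_CUBIC)); cv2.imwrite('pics/of_%s.png'%n,im[:,:,::-1])"
```

```text
t 40.65 pos [449.573  82.024 474.245] q [ -5.263 -11.276 103.748   1.311  87.956  77.787] F [-0.46  -0.48   0.893] M [0.037 0.017 0.021] gap 0.728
toolx [-0.005  0.023 -1.   ] yang -83.1 grasp [448.747  85.659 319.29 ]
```

View pics/o_side.png

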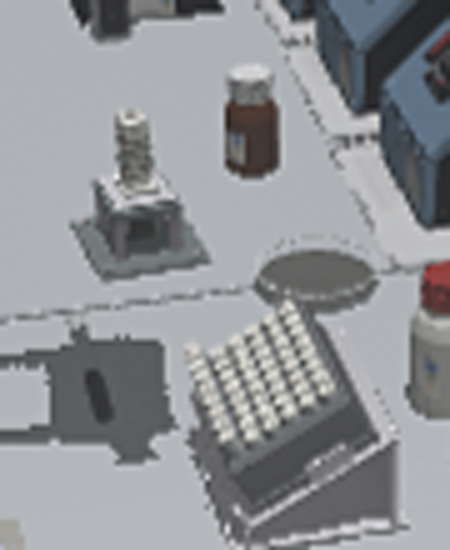

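View pics/o_top.png

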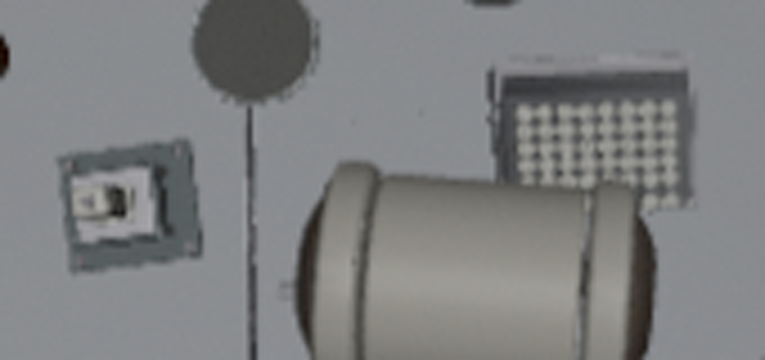

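servo_tool:
  commands: [0,0,0,0,0,0,0,0]

```text
t: 41.0
tool_pos: [448.4, 82.1, 476.2]
tool_rot: [[-0.002, 0.118, -0.993], [0.023, -0.993, -0.118], [-1.0, -0.023, -0.0]]
force: [-0.1, 0.4, 0.4]
finger_gap: 0.725
```

```bash
python3 -c "
from workcell import r
print(r.sense()['t'], r.sense()['qvel']); print(r.close_job())"
```

```text
41.0 [ 0.18866461 -0.13875107 -0.60466455  0.08677242 -0.04981894  0.16125515]
the job is handed in; nothing more can be done
None
```

I handed the job in at 41 s of the 67 s allowed. The pen is off the rack, the front-row caps have been rolled, and the roller hangs upright in its holder. No verdict came back.

- **Pen:** It now lies on the bench in front of the stand, to the left. While laying it down, the wrist read about 30 N of contact for a moment; I backed off before opening the fingers.
- **Tilting the roller:** The tool cannot be tilted directly, so I pushed against the arm's reach limits to tilt it, and again to straighten it for hanging. This brought joints 2 and 3 right up to their limits. Joint 3 read 10.484° against a stated 10.49°, which I take to be rounding.
- **Rolling:** I rolled from cap 8 to cap 1 and back. The sampled press was mostly 13 to 27 N. It dipped once to 8 N on the return and peaked at 31 N on cap 4, so it was outside 14–22 N in places but under the 40 N limit. The roller stayed within about 3° of square to the slope.
- **Wheel position:** The wheel wandered up to about 6 mm up the slope on the return pass, and I re-centred it. Caps 2 and 3 were therefore pressed off-centre on that pass.

**Last checks:** The wheel met hard stops at a height that varied smoothly along the strip, 8.9 to 9.6 mm. The camera showed the front row straight and parallel to the rear rows. I could not read the cap positions directly, so "fully home" rests on force, height and images. The final pictures show the roller's collar on the rim. The arm hid the pen in the last top view, but an earlier one showed it lying flat.

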